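# Open a press mould: take the stack apart and put each part in its place

## Task

The casting in the two-part plaster mould has set: take the stack apart from the top down and lift the casting out. Stand the steel weight in the empty bay of the weight tray, lay the pressing board squarely on the pile of boards like it, put the upper mould half, the way up it is, in the middle of the slatted drying rack and the casting with the middle of its oval grip in the middle of the cork-lined tray, each lined up lengthwise with its place. Set everything down gently without dropping it, and leave the glass jar standing where it is.

Things in the scene. Friction and masses are not known exactly. Their poses are not given: they have to be found in the camera images.
- weight_c (a point): Round steel weight (a turned slug), 46 mm diameter, 50 mm high, 0.5 to 0.9 kg, standing on the pressing board at the top of the mould stack. The point is its centre, half-way up, 25 mm above its underside.
- board_c (a point): Plywood pressing board, 104 mm long (its y), 50 mm wide (its x), 18 mm thick, lying between weight and upper mould half; up to 0.1 kg. The point is its centre, 9 mm above its underside. Axes: z up, y along the length, x across it.
- upper_half_c (a point): Upper half of the two-part plaster press mould: a white block 100 mm long (y), 66 mm wide (x), 40 mm high, up to 0.37 kg, with a cavity 21 mm deep in its underside; it lies loose on the lower half, face to face, and lifts straight up off the casting. The point is the centre of the block, 20 mm above its underside. Axes: z up, y along the length, x across it.
- casting_c (a point): Casting: grey cast-stone oval grip 60 mm long (y), 34 wide (x), 36 high (straight sides from 4 to 33 mm up), up to 0.21 kg, with a 10 mm steel stud half-way up its +y end, to 72 mm from the oval's centre. At first only the stud shows. Loose in the lower half's cavity (3 mm play); its upper 18 mm stands proud once the upper half is off. The point is the oval's centre, 18 mm above its underside.
- lower_half (a point): Lower half of the mould, 100 mm long (y), 66 mm wide (x), screwed into a plywood carrier (130 x 100 mm), fixed. The point is the middle of its top face, 52 mm above the bench; its cavity is 18 mm deep, with a groove for the stud at the +y end. The stack on it, from below: casting (in the cavity), upper half, board, weight; 160 mm high. Axes: z up, y along the length, x across it.
- empty_bay (a point): The empty bay of the weight tray. The tray is a fixed low wooden box with two bays along its y, 164 mm long (y), 94 mm wide (x), rim 20 mm above the bench; a smaller spare weight (40 mm diameter, 34 mm high) stands in the other bay, towards -y. The empty bay is 73 mm (y) by 82 mm (x) inside. The point is the middle of its floor, 6 mm above the bench.
- pile_top (a point): Pile of two plywood boards just like the pressing board (104 mm along y, 50 mm along x), fixed. The point is the middle of its top face, 36 mm above the bench. Axes: z up, y along the length, x across it.
- rack_top (a point): Slatted wooden drying rack, fixed: seven slats on two bearers, 144 mm long (y), 104 mm wide (x). The point is the middle of the top of the slats, 22 mm above the bench. Axes: z up, y along the length, x across it.
- tray_floor (a point): Shallow wooden tray lined with cork, fixed, 164 mm long (y), 100 mm wide (x) outside, 154 x 90 mm inside, rim 16 mm above the bench. The point is the middle of the cork, 9 mm above the bench. Axes: z up, y along the length, x across it.
- jar_c (a point): Glass jar with a white cap, 48 mm diameter, 75 mm high, standing loose on the dark 4 mm cutting mat next to a white mixing cup: not part of the job, to be left alone. The point is its centre, half-way up. Two small capped pots (26 mm diameter, 31 mm high) also stand between the places.
Not all that is in view belongs to the job. What is shaped like the part that bears rack_top but green is not meant. What is shaped like the part that bears board_c but black is not meant.

How it is judged:
By the outcome, as a careful person would: the job done as asked, in the order asked, and still so for the second after the job is handed in, with the robot touching nothing.
It also fails if it takes over 138 s, if anything falls off the work surface, if the arm or the gripper's body presses on something with over 40 N, if the wrist force passes 120 N, or if a joint passes its speed limit or range.

## Robot

A 6-joint arm with a two-finger parallel gripper is mounted at the origin on the work surface. World frame = base frame: x ahead of the robot, y to its left, z up, the work surface at z = 0. Lengths are in m, angles in rad, forces in N, time in s.
With the tool pointing down it reaches from about 0.35 to 0.775 m from the base axis. Payload 5.5 kg.
Tool frame: the origin (TCP) lies midway between the tips of the shut fingers; the grasp point (between the pads) lies 19 mm behind it; z points along the fingers, y is the line along which they close (so a half turn about z gives the same grasp; the last joint's range is limited). The gripper opens to 85 mm and grips with 20 to 120 N. Pads are 22 mm wide; open, the fingers measure 114 mm over their backs; the gripper's body (76 mm by 85 mm) begins 54 mm behind the grasp point. The pads swing forward as they close: fully open they stand 13 mm farther back than shut.
Start: joints at [-1.472, 0.313, 0.046, 1.304, 0, 1.431], TCP at [0.136, -0.559, 0.231] pointing down, gripper open.
Joint ranges: [-2.76, 2.76], [-0.86, 1.69], [-1.03, 1.26], [-2.2, 2.34], [-1.47, 1.5], [-3.14, 3.14]. Speed limits (rad/s): [2.57, 2.57, 3.14, 3.14, 3.14, 3.14].

## Interface

Orientations are given as a unit quaternion [w, x, y, z].
In Python, from workcell import env gives the robot as it stands. The module is installed in compiled form; this text tells all that it offers.
- The arm moves only by the tool servo_tool, never from a script. Its argument "increments" is a list of rows, each an object of numbers: "grip": the closure, from 0 (fully open) to 1 (shut); "x", "y", "z": the shift along the tool's x, y, z in mm; "roll": the turn about the tool's z in degrees. In form: [{"grip": .., "x": .., "y": .., "z": .., "roll": ..}, ...]. A call has 1 to 5 rows; each row shifts and turns the commanded pose from where the row before left it, along the tool's axes as they then stand; what a row does not reach is not made up. A row lasts 1/12 s, in which the tool goes at most 41.7 mm and 7.16 degrees, less where a joint would pass 70% of its speed; a pose out of reach is approached as far as the arm can. A call is refused whole if a number of a shift passes 41.7 or a number of a turn 7.16, either way. A call with a gripper value outside its range is refused whole. The fingers move at their own pace and stop on an object; "grip_force" is the grip in N (left out, the last holds). Time passes only in rows, so rows that do not move let the fingers close. It gives the time, the measured TCP pose, the force, the opening and the grip force at its end, in the units of the state.
- env.get_state(): the state, without advancing time (a new reading comes with each control period).
- env.read_camera(name): name is "scene" or "top"; returns the picture (384x512x3 uint8, red, green, blue); there is no depth.
- env.get_calibration(name): a dict with "vertical_fov" (degrees; the focal length in pixels is half the picture's height over the tangent of half this angle, whatever the lens; pixels are square), "cx", "cy" (the principal point, pixels), "rvec" (rotation vector, rad) and "tvec" (3), from world to camera coordinates, as OpenCV has them. Camera axes: x right, y down, z forward; pixel columns grow to the right and rows downward; lengths in m; the calibration is good to about 2 mm. A picture is of the moment at which its call begins. get_calibration takes no time and is no camera call.
- env.hand_in(): hands the job in; it is judged then, once.
The state is a dict: "clock": time; "joint_pos": joint angles; "qvel": joint speeds; "tau": joint torques, N m; "tcp_pos": TCP position; "orientation": TCP orientation; "wrist_force": force on the tool from outside, world axes, zero at the start; "ft_torque": the same for the moment, N m; "finger_gap": finger opening in m; "grip_force": force on a finger pad.
Only numpy, scipy, OpenCV 4.12 (cv2) and the standard library are available. Lean on these libraries where they do the work, as an engineer would, in place of code of your own. Each camera call takes 0.05 s, during which the arm holds its last target. There are 200 camera calls.

## Working session

There is one attempt and no reset: what is moved stays moved. The work goes in short steps, Python scripts to look and compute and a tool call to move; the robot and the scene stay as the last step left them, time stands still between calls to the robot, and variables do not carry over. Pictures are saved under pics/ and viewed, at most 15 in all, crops included, and the job is handed in when it is done.

Besides the shell and the picture viewer there is one more tool, called after "Emit:" by a JSON object that holds its "op" and its "data", one argument or row to a line. servo_tool: Moves the arm, as the interface text tells. Its arguments: {"type":"object","properties":{"increments":{"type":"array"},"grip_force":{"type":"number"}},"required":["increments"]}

```bash
mkdir -p pics; cat > h.py <<'E'
import numpy as np, cv2
from workcell import env
def cal(n):
    c=env.get_calibration(n); f=192/np.tan(np.radians(c["vertical_fov"])/2)
    K=np.array([[f,0,c["cx"]],[0,f,c["cy"]],[0,0,1]]); return K,np.array(c["rvec"],float).ravel(),np.array(c["tvec"],float).ravel(),c
def px2w(n,u,v,z):
    K,r,t,_=cal(n); R=cv2.Rodrigues(r)[0]; d=R.T@np.linalg.solve(K,[u,v,1]); o=-R.T@t
    return o+d*(z-o[2])/d[2]
def w2px(n,P):
    K,r,t,_=cal(n); return cv2.projectPoints(np.array(P,float).reshape(-1,3),r,t,K,None)[0].reshape(-1,2)
def snap(n,name): 
    im=env.read_camera(n); cv2.imwrite(f"pics/{name}.png",im[:,:,::-1]); return im
def crop(im,u0,v0,u1,v1,s,name):
    cv2.imwrite(f"pics/{name}.png",cv2.resize(im[v0:v1,u0:u1,::-1],None,fx=s,fy=s,interpolation=cv2.INTER_CUBIC))
E
python3 - <<'E'
from h import *
for n in("top","scene"):
    im=snap(n,n+"0"); c=cal(n); print(c[3]); R=cv2.Rodrigues(c[1])[0]; print(-R.T@c[2])
print(env.get_state())
E
```

```text
{'vertical_fov': 48.76815023613845, 'cx': 254.5117995351929, 'cy': 193.5280821207215, 'rvec': array([ 2.12668416, -2.16659703,  0.13305185]), 'tvec': array([0.02453222, 0.46704788, 1.07923445])}
[0.31830443 0.00528546 1.13231484]
{'vertical_fov': 57.01777303381795, 'cx': 256.93143591735304, 'cy': 185.1559727824409, 'rvec': array([ 0.9526193 ,  2.56698019, -0.92769988]), 'tvec': array([ 0.36274735, -0.16779426,  1.06367152])}
[0.81287341 0.36982947 0.70256718]
{'clock': 0.1, 'joint_pos': array([-1.47159017e+00,  3.13928183e-01,  4.50509110e-02,  1.30360207e+00,
        1.02808351e-06,  1.43119516e+00]), 'qvel': array([ 0.00078288, -0.0023956 ,  0.00155122,  0.00149496, -0.00041389,
        0.00207244]), 'tau': array([ 2.23666131e-03, -4.81726170e+01,  2.99243420e+01,  1.26967742e-02,
       -1.37607235e-04,  9.57955081e-06]), 'tcp_pos': array([ 0.13595543, -0.55820561,  0.23047936]), 'orientation': array([-8.41327957e-04,  9.92879497e-01,  1.19120093e-01,  1.75091827e-05]), 'wrist_force': array([-0.3010977 , -0.04501264, -0.56424132]), 'ft_torque': array([-0.03370167,  0.02342781, -0.00429349]), 'grip_force': 0.0, 'finger_gap': 0.0852387844658194}
```

```bash
python3 - <<'E'
import cv2
for n in("top0","scene0"): cv2.imwrite(f"pics/{n}b.png",cv2.resize(cv2.imread(f"pics/{n}.png"),(800,600),interpolation=cv2.INTER_CUBIC))
E
```

```text
(no output)
```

View pics/top0b.png

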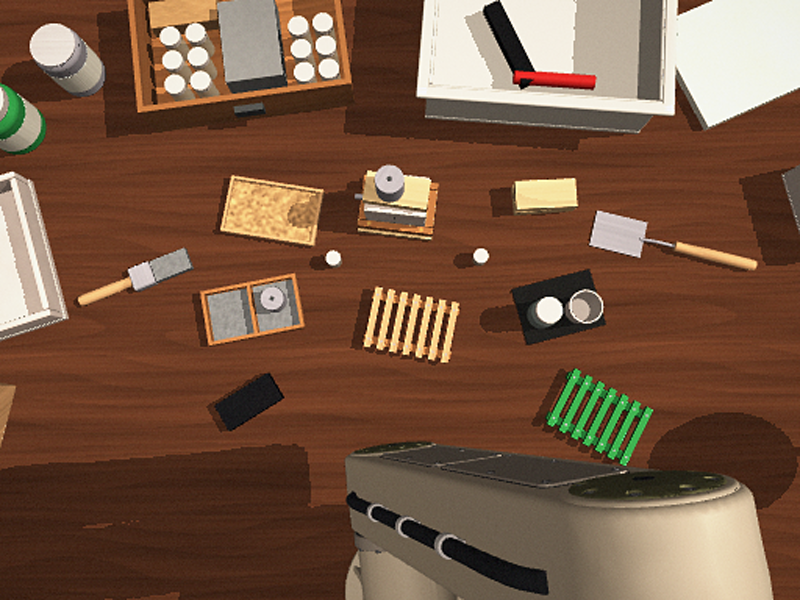

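View pics/scene0b.png

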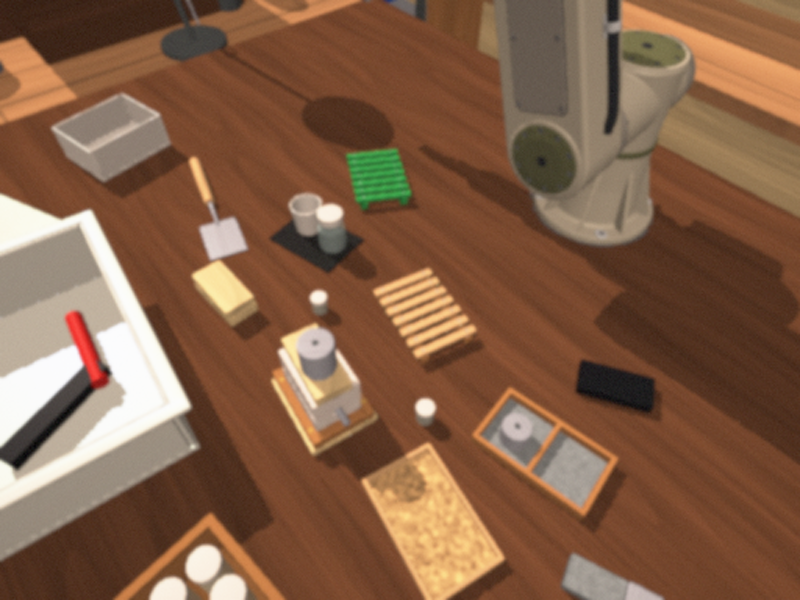

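The top view (800x600) shows the stack at (393,200), the weight tray at (252,309), the cork tray at (271,211), the wooden rack at (412,325), the pile at (545,195) and the jar at (546,312). Two items are decoys: the green rack at (600,416) and the black board at (246,402). The natural wood rack and the board on the stack fit the description. I'll confirm them in enlarged crops.

```bash
python3 - <<'E'
import cv2
from h import crop
im=cv2.imread("pics/top0.png")[:,:,::-1]; s=cv2.imread("pics/scene0.png")[:,:,::-1]
crop(im,125,105,285,225,5,"c1"); crop(im,225,105,385,235,4.6,"c2"); crop(s,165,160,325,280,5,"c3")
E
```

```text
(no output)
```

View pics/c1.png

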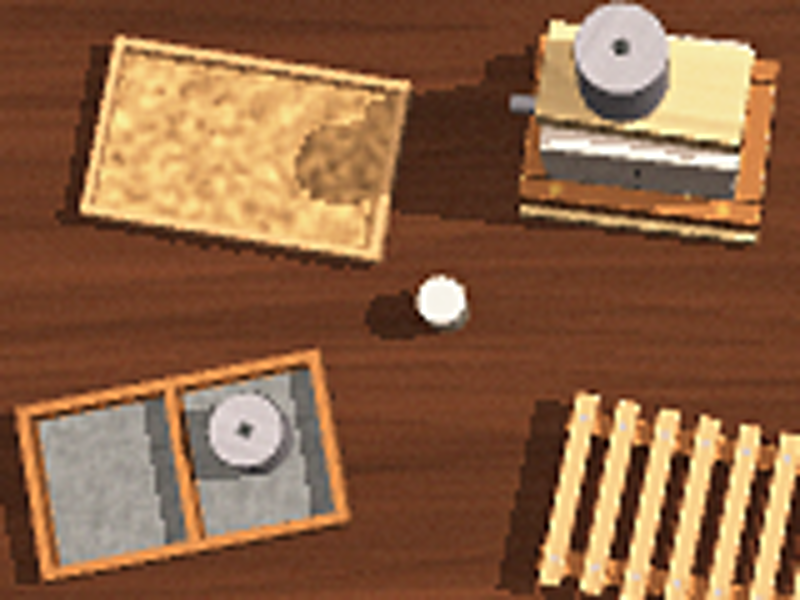

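View pics/c2.png

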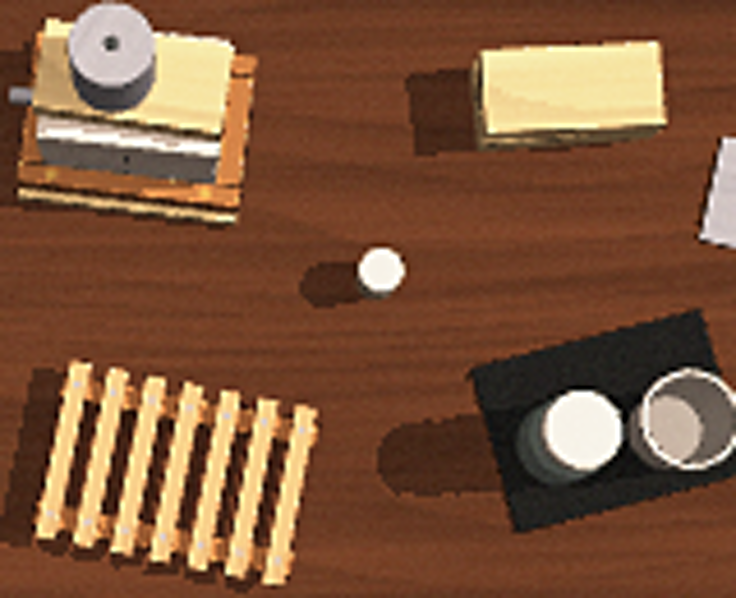

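View pics/c3.png

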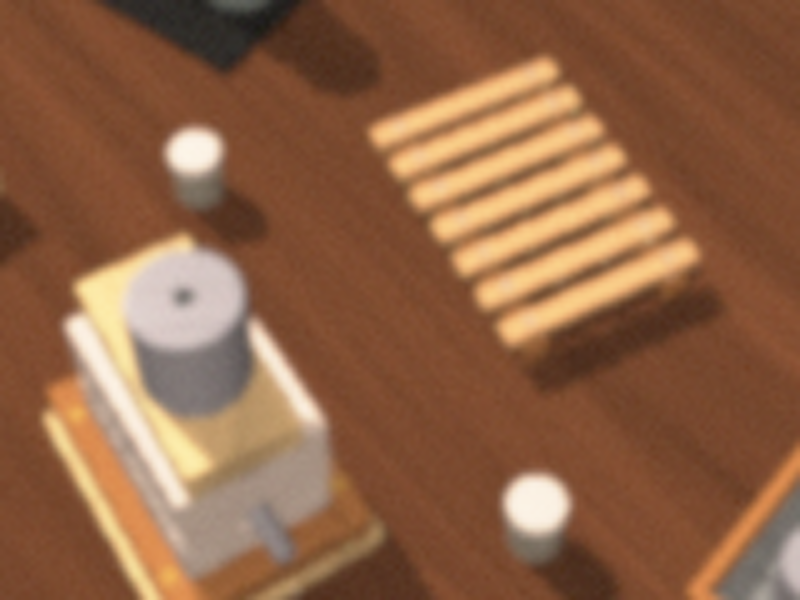

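```bash
cat > m.py <<'E'
from h import *
from scipy.optimize import least_squares
c1=lambda U,V:("top",125+U/5-.4,105+V/5-.4)
c2=lambda U,V:("top",225+U/4.6-.39,105+V/4.6-.39)
c3=lambda U,V:("scene",165+U/5-.4,160+V/5-.4)
# corner order TL(+x,+y) TR(+x,-y) BR(-x,-y) BL(-x,+y)
S=np.array([[1,1],[1,-1],[-1,-1],[-1,1]])/2
def fit(name,lx,ly,z,obs):
    def P(p,k): 
        a,b=S[k]*[lx,ly]; c,s=np.cos(p[2]),np.sin(p[2]); return [p[0]+c*a-s*b,p[1]+s*a+c*b,z]
    def r(p): return np.concatenate([w2px(o[0],P(p,k))[0]-o[1:] for k,o in obs])
    s=least_squares(r,[.55,0,0],loss="soft_l1"); 
    print(name,np.round(s.x[:2]*1000,1),"yaw",round(np.degrees(s.x[2]),2),"res",np.round(r(s.x),1)); return s.x
E
cat > m1.py <<'E'
from m import *
a=lambda f,L,k0=(0,1,2,3):[(k,f(*q)) for k,q in zip(k0,L)]
fit("board",.050,.104,.110,a(c1,[(549,20),(755,43),(742,143),(535,124)]))
fit("boardscene",.050,.104,.110,a(c3,[(190,474),(76,287),(190,237),(300,430)]))
fit("upper scene",.066,.1,.092,a(c3,[(182,500),(70,320),(325,420)],(0,1,3)))
fit("upper bot",.066,.1,.052,a(c1,[(735,198),(543,178)],(2,3)))
fit("cork",.100,.164,.016,a(c1,[(117,37),(411,82),(381,262),(80,214)]))
fit("wtray",.094,.164,.020,a(c1,[(15,410),(318,350),(350,518),(47,580)]))
fit("rack",.104,.144,.022,a(c2,[(68,363),(319,408),(287,584),(37,538)]))
fit("rackscene",.104,.144,.022,a(c3,[(503,328),(370,128),(550,57),(695,245)]))
fit("rackall",.104,.144,.022,a(c2,[(68,363),(319,408),(287,584),(37,538)])+a(c3,[(503,328),(370,128),(550,57),(695,245)]))
fit("pile",.050,.104,.036,a(c2,[(482,50),(661,41),(666,123),(486,135)]))
for n,o,z in[("weight",c1(621,46),.16),("weight s",c3(184,296),.16),("jar",c2(582,429),.079),("pot1",c1(442,301),.031),("pot2",c2(381,270),.031),("pot1s",c3(537,503),.031),("pot2s",c3(195,152),.031),("spare",c1(245,429),.04)]:
    print(n,np.round(px2w(*o,z)*1000,1))
E
python3 m1.py
```

```text
board [639.2  14.1] yaw -7.57 res [-0.3  0.6 -0.2  0.4  0.3 -0.2  0.1 -0.9]
boardscene [640.1  16.8] yaw -10.38 res [-0.9  2.1  0.2 -0.2 -0.1 -0.2  0.9 -0.9]
upper scene [636.2  13.9] yaw -7.63 res [-0.3  0.3 -0.4 -0.4  0.9 -0.1]
upper bot [633.   14.6] yaw -7.29 res [-0.2 -0.   0.2  0. ]
cork [636.3 231.9] yaw -10.19 res [-0.   0.2  0.1  0.2 -0.4 -0.3  0.3 -0. ]
wtray [463.5 264. ] yaw 10.64 res [ 0.2 -0.1  0.  -0.5  0.1  0.2 -0.4  0.4]
rack [431.5  -6.4] yaw -11.4 res [ 0.6 -0.2 -0.4 -0.4 -0.2  0.2  0.   0.3]
rackscene [430.4  -8.6] yaw -13.41 res [ 0.3  1.  -0.3 -1.8 -0.4 -1.3  0.3  0.8]
rackall [431.4  -7. ] yaw -12.12 res [ 1.2 -0.4  0.   0.1 -0.2  0.5  0.1 -0.   1.3  1.8 -0.6 -0.7 -1.  -0.9
  0.8  0.9]
pile [ 650.  -240.1] yaw 1.84 res [-0.3  0.  -0.3 -0.   0.3  0.3  0.3 -0.3]
weight [641.5  24.8 160. ]
weight s [641.   25.1 160. ]
jar [ 445.4 -225.9   79. ]
pot1 [546.5 124.5  31. ]
pot2 [ 545.5 -125.6   31. ]
pot1s [548.4 126.   31. ]
pot2s [ 546.8 -123.2   31. ]
spare [478.6 226.9  40. ]
```

Measurements agree with the given sizes (rectangle-fit residuals under 1 px in the top view). The weight is at (641,25), the board at (639,14) with yaw -7.6°, the rack at (431,-7) and the bay at about (456,303). First move is to turn the wrist so the pads close across x.

Emit:
{"op": "servo_tool", "data": {
  "increments": [
    {"grip": 0,"roll": -6.7},
    {"grip": 0,"roll": -6.7},
    {"grip": 0,"roll": -6.7},
    {"grip": 0,"roll": -6.7},
    {"grip": 0,"roll": -6.7}
  ],
  "grip_force": 60
}}

```text
invalid input at $.increments[0]: expected keys grip, x, y, z, roll
```

Emit:
{"op": "servo_tool", "data": {
  "increments": [
    {"grip": 0,"roll": -6.7},
    {"grip": 0,"roll": -6.7},
    {"grip": 0,"roll": -6.7},
    {"grip": 0,"roll": -6.7},
    {"grip": 0,"roll": -6.7}
  ]
}}

```text
invalid input at $.increments[0]: expected keys grip, x, y, z, roll
```

Emit:
{"op": "servo_tool", "data": {
  "increments": [
    {"grip": 0,"roll": -6.7},
    {"grip": 0,"roll": -6.7},
    {"grip": 0,"roll": -6.7},
    {"grip": 0},
    {"grip": 0}
  ]
}}

```text
invalid input at $.increments[0]: expected keys grip, x, y, z, roll
```

```bash
cat > go.py <<'E'
# go.py X Y Z PHI (mm,deg): tool-frame deltas from the present pose
import sys
from h import *
s=env.get_state(); p=s["tcp_pos"]*1000; w,x,y,z=s["orientation"]
phi=np.degrees(2*np.arctan2(y,x)); phi=(phi+180)%360-180
print("t",round(s["clock"],2),"pos",np.round(p,1),"phi",round(phi,2),"tilt",np.round([w,z],4),"gap",round(s["finger_gap"]*1000,1),"gf",round(s["grip_force"],1),"F",np.round(s["wrist_force"],1),"q6",round(s["joint_pos"][5],2))
a=sys.argv[1:]
for k in range(0,len(a)-3,4):
    X,Y,Z,F=map(float,a[k:k+4]); d=np.array([X,Y,Z])-p
    for f in{phi,F}:
        c,q=np.cos(np.radians(f)),np.sin(np.radians(f))
        print(f"-> {X,Y,Z,F}: in frame phi={f:.1f}: x {d[0]*c+d[1]*q:.1f} y {d[0]*q-d[1]*c:.1f} z {-d[2]:.1f} roll {phi-F:.2f}")
    p=np.array([X,Y,Z]); phi=F
E
python3 go.py 641.3 24.9 230 100.6
```

```text
t 0.1 pos [ 136.  -558.2  230.5] phi 13.68 tilt [-0.0008  0.    ] gap 85.2 gf 0.0 F [-0.3 -0.  -0.6] q6 1.43
-> (641.3, 24.9, 230.0, 100.6): in frame phi=100.6: x 480.2 y 604.0 z 0.5 roll -86.92
-> (641.3, 24.9, 230.0, 100.6): in frame phi=13.7: x 628.9 y -447.0 z 0.5 roll -86.92
```

All keys are needed in every row.

Emit:
{"op": "servo_tool", "data": {
  "increments": [
    {"grip": 0,"x": 0,"y": 0,"z": 0,"roll": -6.7},
    {"grip": 0,"x": 0,"y": 0,"z": 0,"roll": -6.7},
    {"grip": 0,"x": 0,"y": 0,"z": 0,"roll": -6.7},
    {"grip": 0,"x": 0,"y": 0,"z": 0,"roll": -6.7},
    {"grip": 0,"x": 0,"y": 0,"z": 0,"roll": -6.7}
  ],
  "grip_force": 60
}}

```text
clock: 0.52
tcp_pos: [0.136, -0.5584, 0.2308]
orientation: [-0.001, 0.915, 0.403, 0.0]
wrist_force: [0.7, -0.3, -0.2]
finger_gap: 0.0851
grip_force: 0.0
```

Emit:
{"op": "servo_tool", "data": {
  "increments": [
    {"grip": 0,"x": 0,"y": 0,"z": 0,"roll": -6.7},
    {"grip": 0,"x": 0,"y": 0,"z": 0,"roll": -6.7},
    {"grip": 0,"x": 0,"y": 0,"z": 0,"roll": -6.7},
    {"grip": 0,"x": 0,"y": 0,"z": 0,"roll": -6.7},
    {"grip": 0,"x": 0,"y": 0,"z": 0,"roll": -6.7}
  ]
}}

```text
clock: 0.93
tcp_pos: [0.136, -0.5584, 0.2308]
orientation: [-0.0, 0.76, 0.65, 0.0]
wrist_force: [-0.7, 0.6, -0.6]
finger_gap: 0.0853
grip_force: 0.0
```

Emit:
{"op": "servo_tool", "data": {
  "increments": [
    {"grip": 0,"x": 0,"y": 0,"z": 0,"roll": -6.7},
    {"grip": 0,"x": 0,"y": 0,"z": 0,"roll": -6.7},
    {"grip": 0,"x": 0,"y": 0,"z": 0,"roll": -6.7}
  ]
}}

```text
clock: 1.18
tcp_pos: [0.136, -0.5584, 0.2308]
orientation: [-0.0, 0.635, 0.772, 0.0]
wrist_force: [0.2, 0.2, 0.5]
finger_gap: 0.0854
grip_force: 0.0
```

Emit:
{"op": "servo_tool", "data": {
  "increments": [
    {"grip": 0,"x": 24,"y": 30,"z": 0,"roll": 0},
    {"grip": 0,"x": 24,"y": 30,"z": 0,"roll": 0},
    {"grip": 0,"x": 24,"y": 30,"z": 0,"roll": 0},
    {"grip": 0,"x": 24,"y": 30,"z": 0,"roll": 0},
    {"grip": 0,"x": 24,"y": 30,"z": 0,"roll": 0}
  ]
}}

```text
clock: 1.6
tcp_pos: [0.2615, -0.4111, 0.2308]
orientation: [-0.0, 0.638, 0.77, 0.0]
wrist_force: [0.2, 0.0, 0.0]
finger_gap: 0.0857
grip_force: 0.0
```

```bash
python3 go.py 641.3 24.9 230 100.6
```

```text
t 1.6 pos [ 261.5 -411.1  230.8] phi 100.74 tilt [-0.0003  0.0002] gap 85.7 gf 0.0 F [0.2 0.  0. ] q6 0.21
-> (641.3, 24.9, 230.0, 100.6): in frame phi=100.6: x 358.7 y 453.5 z 0.8 roll 0.14
-> (641.3, 24.9, 230.0, 100.6): in frame phi=100.7: x 357.6 y 454.4 z 0.8 roll 0.14
```

Emit:
{"op": "servo_tool", "data": {
  "increments": [
    {"grip": 0,"x": 24,"y": 30,"z": 0,"roll": 0},
    {"grip": 0,"x": 24,"y": 30,"z": 0,"roll": 0},
    {"grip": 0,"x": 24,"y": 30,"z": 0,"roll": 0},
    {"grip": 0,"x": 24,"y": 30,"z": 0,"roll": 0},
    {"grip": 0,"x": 24,"y": 30,"z": 0,"roll": 0}
  ]
}}

```text
clock: 2.02
tcp_pos: [0.3865, -0.2651, 0.2311]
orientation: [-0.0, 0.638, 0.77, -0.0]
wrist_force: [-0.7, -0.3, -0.0]
finger_gap: 0.0851
grip_force: 0.0
```

Emit:
{"op": "servo_tool", "data": {
  "increments": [
    {"grip": 0,"x": 24,"y": 30,"z": 0,"roll": 0},
    {"grip": 0,"x": 24,"y": 30,"z": 0,"roll": 0},
    {"grip": 0,"x": 24,"y": 30,"z": 0,"roll": 0},
    {"grip": 0,"x": 24,"y": 30,"z": 0,"roll": 0},
    {"grip": 0,"x": 24,"y": 30,"z": 0,"roll": 0}
  ]
}}

```text
clock: 2.43
tcp_pos: [0.5114, -0.119, 0.231]
orientation: [-0.0, 0.637, 0.77, -0.0]
wrist_force: [0.0, -1.4, -0.5]
finger_gap: 0.0854
grip_force: 0.0
```

Emit:
{"op": "servo_tool", "data": {
  "increments": [
    {"grip": 0,"x": 24,"y": 30,"z": 0,"roll": 0},
    {"grip": 0,"x": 24,"y": 30,"z": 0,"roll": 0},
    {"grip": 0,"x": 24,"y": 30,"z": 0,"roll": 0},
    {"grip": 0,"x": 23,"y": 32,"z": 0,"roll": 0},
    {"grip": 0,"x": 23,"y": 32,"z": 0,"roll": 0}
  ]
}}

```text
clock: 2.85
tcp_pos: [0.6406, 0.0257, 0.2308]
orientation: [-0.0, 0.637, 0.771, -0.0]
wrist_force: [0.9, -0.8, 0.9]
finger_gap: 0.0855
grip_force: 0.0
```

Emit:
{"op": "servo_tool", "data": {
  "increments": [
    {"grip": 0,"x": 0,"y": 0,"z": 0,"roll": 0}
  ]
}}

```text
clock: 2.93
tcp_pos: [0.6432, 0.029, 0.2288]
orientation: [-0.001, 0.635, 0.772, 0.001]
wrist_force: [-0.3, -0.3, -0.3]
finger_gap: 0.0853
grip_force: 0.0
```

```bash
python3 go.py 641.3 24.9 120 100.7
```

```text
t 2.93 pos [643.2  29.  228.8] phi 101.1 tilt [-0.0007  0.0007] gap 85.3 gf 0.0 F [-0.3 -0.3 -0.3] q6 1.3
-> (641.3, 24.9, 120.0, 100.7): in frame phi=100.7: x -3.6 y -2.6 z 108.8 roll 0.40
-> (641.3, 24.9, 120.0, 100.7): in frame phi=101.1: x -3.6 y -2.6 z 108.8 roll 0.40
```

Emit:
{"op": "servo_tool", "data": {
  "increments": [
    {"grip": 0,"x": -2,"y": -1,"z": 18,"roll": 0},
    {"grip": 0,"x": 0,"y": 0,"z": 18,"roll": 0},
    {"grip": 0,"x": 0,"y": 0,"z": 8,"roll": 0},
    {"grip": 0,"x": 0,"y": 0,"z": 0,"roll": 0},
    {"grip": 0,"x": 0,"y": 0,"z": 0,"roll": 0}
  ]
}}

```text
clock: 3.35
tcp_pos: [0.6386, 0.0214, 0.187]
orientation: [-0.001, 0.638, 0.77, -0.0]
wrist_force: [-0.9, 0.1, 1.2]
finger_gap: 0.0851
grip_force: 0.0
```

```bash
python3 go.py 641.3 24.9 120 100.7
```

```text
t 3.35 pos [638.6  21.4 187. ] phi 100.76 tilt [-0.0006 -0.0005] gap 85.1 gf 0.0 F [-0.9  0.1  1.2] q6 1.29
-> (641.3, 24.9, 120.0, 100.7): in frame phi=100.7: x 3.0 y 3.3 z 67.0 roll 0.06
-> (641.3, 24.9, 120.0, 100.7): in frame phi=100.8: x 3.0 y 3.3 z 67.0 roll 0.06
```

Emit:
{"op": "servo_tool", "data": {
  "increments": [
    {"grip": 0,"x": 3,"y": 3.3,"z": 15,"roll": 0},
    {"grip": 0,"x": 0,"y": 0,"z": 16,"roll": 0},
    {"grip": 0,"x": 0,"y": 0,"z": 16,"roll": 0},
    {"grip": 0,"x": 0,"y": 0,"z": 12,"roll": 0},
    {"grip": 0,"x": 0,"y": 0,"z": 8,"roll": 0}
  ]
}}

```text
clock: 3.77
tcp_pos: [0.642, 0.0249, 0.1204]
orientation: [0.0, 0.638, 0.77, 0.0]
wrist_force: [-0.0, -0.6, -1.1]
finger_gap: 0.0855
grip_force: 0.0
```

Emit:
{"op": "servo_tool", "data": {
  "increments": [
    {"grip": 0.2,"x": 0,"y": 0,"z": 0,"roll": 0},
    {"grip": 0.3,"x": 0,"y": 0,"z": 0,"roll": 0},
    {"grip": 0.35,"x": 0,"y": 0,"z": 0,"roll": 0},
    {"grip": 0.4,"x": 0,"y": 0,"z": 0,"roll": 0},
    {"grip": 0.4,"x": 0,"y": 0,"z": 0,"roll": 0}
  ]
}}

```text
clock: 4.18
tcp_pos: [0.6427, 0.0251, 0.1214]
orientation: [0.001, 0.638, 0.77, 0.0]
wrist_force: [1.0, -0.4, 0.5]
finger_gap: 0.0511
grip_force: 0.0
```

```bash
python3 go.py 641.3 24.9 120 100.7
```

```text
t 4.18 pos [642.7  25.1 121.4] phi 100.78 tilt [0.0008 0.0005] gap 51.1 gf 0.0 F [ 1.  -0.4  0.5] q6 1.3
-> (641.3, 24.9, 120.0, 100.7): in frame phi=100.7: x 0.0 y -1.4 z 1.4 roll 0.08
-> (641.3, 24.9, 120.0, 100.7): in frame phi=100.8: x 0.0 y -1.4 z 1.4 roll 0.08
```

Gap is linear in closure (0.4 gives 51 mm). Close and lift.

Emit:
{"op": "servo_tool", "data": {
  "increments": [
    {"grip": 0.43,"x": 0,"y": -1,"z": 1,"roll": 0},
    {"grip": 0.5,"x": 0,"y": 0,"z": 0,"roll": 0},
    {"grip": 0.6,"x": 0,"y": 0,"z": 0,"roll": 0},
    {"grip": 0.6,"x": 0,"y": 0,"z": 0,"roll": 0},
    {"grip": 0.6,"x": 0,"y": 0,"z": 0,"roll": 0}
  ]
}}

```text
clock: 4.6
tcp_pos: [0.6411, 0.0249, 0.12]
orientation: [0.0, 0.638, 0.77, 0.0]
wrist_force: [-2.3, -0.2, 5.0]
finger_gap: 0.0446
grip_force: 63.0
```

Emit:
{"op": "servo_tool", "data": {
  "increments": [
    {"grip": 0.6,"x": 0,"y": 0,"z": -3,"roll": 0},
    {"grip": 0.6,"x": 0,"y": 0,"z": -6,"roll": 0},
    {"grip": 0.6,"x": 0,"y": 0,"z": -10,"roll": 0},
    {"grip": 0.6,"x": 0,"y": 0,"z": -12,"roll": 0},
    {"grip": 0.6,"x": 0,"y": 0,"z": -8,"roll": 0}
  ]
}}

```text
clock: 5.02
tcp_pos: [0.6408, 0.0251, 0.1588]
orientation: [-0.0, 0.638, 0.77, -0.0]
wrist_force: [-0.3, 0.7, -7.2]
finger_gap: 0.0444
grip_force: 62.5
```

```bash
python3 go.py 456.2 302.8 160 100.6 456.2 302.8 16 100.6
```

```text
t 5.02 pos [640.8  25.1 158.8] phi 100.78 tilt [-0.0004 -0.0003] gap 44.4 gf 62.5 F [-0.3  0.7 -7.2] q6 1.3
-> (456.2, 302.8, 160.0, 100.6): in frame phi=100.6: x 306.9 y -130.4 z -1.2 roll 0.18
-> (456.2, 302.8, 160.0, 100.6): in frame phi=100.8: x 307.3 y -129.4 z -1.2 roll 0.18
-> (456.2, 302.8, 16.0, 100.6): in frame phi=100.6: x 0.0 y 0.0 z 144.0 roll 0.00
```

Emit:
{"op": "servo_tool", "data": {
  "increments": [
    {"grip": 0.6,"x": 20.5,"y": -8.6,"z": 0,"roll": 0},
    {"grip": 0.6,"x": 20.5,"y": -8.6,"z": 0,"roll": 0},
    {"grip": 0.6,"x": 20.5,"y": -8.6,"z": 0,"roll": 0},
    {"grip": 0.6,"x": 20.5,"y": -8.6,"z": 0,"roll": 0},
    {"grip": 0.6,"x": 20.5,"y": -8.6,"z": 0,"roll": 0}
  ]
}}

```text
clock: 5.43
tcp_pos: [0.5788, 0.1184, 0.1583]
orientation: [-0.0, 0.638, 0.77, -0.0]
wrist_force: [0.7, -0.3, -8.0]
finger_gap: 0.0444
grip_force: 63.1
```

Emit:
{"op": "servo_tool", "data": {
  "increments": [
    {"grip": 0.6,"x": 20.5,"y": -8.6,"z": 0,"roll": 0},
    {"grip": 0.6,"x": 20.5,"y": -8.6,"z": 0,"roll": 0},
    {"grip": 0.6,"x": 20.5,"y": -8.6,"z": 0,"roll": 0},
    {"grip": 0.6,"x": 20.5,"y": -8.6,"z": 0,"roll": 0},
    {"grip": 0.6,"x": 20.5,"y": -8.6,"z": 0,"roll": 0}
  ]
}}

```text
clock: 5.85
tcp_pos: [0.5174, 0.2112, 0.1585]
orientation: [-0.0, 0.638, 0.77, -0.0]
wrist_force: [0.2, 0.3, -7.7]
finger_gap: 0.0444
grip_force: 63.1
```

Emit:
{"op": "servo_tool", "data": {
  "increments": [
    {"grip": 0.6,"x": 20.5,"y": -8.6,"z": 0,"roll": 0},
    {"grip": 0.6,"x": 20.5,"y": -8.6,"z": 0,"roll": 0},
    {"grip": 0.6,"x": 20.5,"y": -8.6,"z": 0,"roll": 0},
    {"grip": 0.6,"x": 20.5,"y": -8.6,"z": 0,"roll": 0},
    {"grip": 0.6,"x": 20.5,"y": -8.6,"z": 0,"roll": 0}
  ]
}}

```text
clock: 6.27
tcp_pos: [0.456, 0.3038, 0.1586]
orientation: [-0.0, 0.638, 0.77, -0.0]
wrist_force: [-0.1, -0.2, -7.5]
finger_gap: 0.0446
grip_force: 63.1
```

Emit:
{"op": "servo_tool", "data": {
  "increments": [
    {"grip": 0.6,"x": 0,"y": 0,"z": 16,"roll": 0},
    {"grip": 0.6,"x": 0,"y": 0,"z": 18,"roll": 0},
    {"grip": 0.6,"x": 0,"y": 0,"z": 18,"roll": 0},
    {"grip": 0.6,"x": 0,"y": 0,"z": 18,"roll": 0},
    {"grip": 0.6,"x": 0,"y": 0,"z": 18,"roll": 0}
  ]
}}

```text
clock: 6.68
tcp_pos: [0.4567, 0.3032, 0.0698]
orientation: [0.0, 0.637, 0.771, 0.0]
wrist_force: [0.3, -0.2, -8.4]
finger_gap: 0.0449
grip_force: 63.1
```

```bash
python3 go.py  456.2 302.8 16 100.6
```

```text
t 6.68 pos [456.7 303.2  69.8] phi 100.81 tilt [0.0001 0.0001] gap 44.9 gf 63.1 F [ 0.3 -0.2 -8.4] q6 1.82
-> (456.2, 302.8, 16.0, 100.6): in frame phi=100.6: x -0.3 y -0.6 z 53.8 roll 0.21
-> (456.2, 302.8, 16.0, 100.6): in frame phi=100.8: x -0.3 y -0.6 z 53.8 roll 0.21
```

Emit:
{"op": "servo_tool", "data": {
  "increments": [
    {"grip": 0.6,"x": 0,"y": 0,"z": 14,"roll": 0},
    {"grip": 0.6,"x": 0,"y": 0,"z": 14,"roll": 0},
    {"grip": 0.6,"x": 0,"y": 0,"z": 10,"roll": 0},
    {"grip": 0.6,"x": 0,"y": 0,"z": 7,"roll": 0},
    {"grip": 0.6,"x": 0,"y": 0,"z": 4,"roll": 0}
  ]
}}

```text
clock: 7.1
tcp_pos: [0.4565, 0.3028, 0.0205]
orientation: [-0.0, 0.638, 0.77, -0.0]
wrist_force: [-0.2, 0.4, -8.1]
finger_gap: 0.0444
grip_force: 63.0
```

Emit:
{"op": "servo_tool", "data": {
  "increments": [
    {"grip": 0.6,"x": 0,"y": 0,"z": 1.5,"roll": 0},
    {"grip": 0.6,"x": 0,"y": 0,"z": 1.5,"roll": 0},
    {"grip": 0.6,"x": 0,"y": 0,"z": 0.5,"roll": 0},
    {"grip": 0.6,"x": 0,"y": 0,"z": 0,"roll": 0}
  ]
}}

```text
clock: 7.43
tcp_pos: [0.4572, 0.3032, 0.0183]
orientation: [0.0, 0.638, 0.77, 0.0]
wrist_force: [1.0, -0.8, -7.5]
finger_gap: 0.0445
grip_force: 63.0
```

```bash
python3 go.py  456.2 302.8 16 100.6
```

```text
t 7.43 pos [457.2 303.2  18.3] phi 100.78 tilt [0.0002 0.0004] gap 44.5 gf 63.0 F [ 1.  -0.8 -7.5] q6 1.82
-> (456.2, 302.8, 16.0, 100.6): in frame phi=100.6: x -0.2 y -1.1 z 2.3 roll 0.18
-> (456.2, 302.8, 16.0, 100.6): in frame phi=100.8: x -0.2 y -1.1 z 2.3 roll 0.18
```

Emit:
{"op": "servo_tool", "data": {
  "increments": [
    {"grip": 0.6,"x": 0,"y": -1,"z": 0.7,"roll": 0},
    {"grip": 0.6,"x": 0,"y": 0,"z": 0.7,"roll": 0},
    {"grip": 0.6,"x": 0,"y": 0,"z": 0,"roll": 0}
  ]
}}

```text
clock: 7.68
tcp_pos: [0.4557, 0.3028, 0.0165]
orientation: [0.0, 0.638, 0.77, 0.0]
wrist_force: [-0.1, 0.1, -8.0]
finger_gap: 0.0446
grip_force: 63.0
```

Emit:
{"op": "servo_tool", "data": {
  "increments": [
    {"grip": 0.6,"x": 0,"y": 0,"z": 0.6,"roll": 0},
    {"grip": 0.6,"x": 0,"y": 0,"z": 0.6,"roll": 0},
    {"grip": 0.6,"x": 0,"y": 0,"z": 0,"roll": 0}
  ]
}}

```text
clock: 7.93
tcp_pos: [0.4559, 0.3029, 0.016]
orientation: [0.0, 0.638, 0.77, 0.0]
wrist_force: [-2.8, -1.7, 2.4]
finger_gap: 0.0448
grip_force: 64.0
```

Contact made; the load has come off the wrist. Release and rise.

Emit:
{"op": "servo_tool", "data": {
  "increments": [
    {"grip": 0.42,"x": 0,"y": 0,"z": 0,"roll": 0},
    {"grip": 0.38,"x": 0,"y": 0,"z": 0,"roll": 0},
    {"grip": 0.35,"x": 0,"y": 0,"z": 0,"roll": 0},
    {"grip": 0.32,"x": 0,"y": 0,"z": 0,"roll": 0},
    {"grip": 0.3,"x": 0,"y": 0,"z": 0,"roll": 0}
  ]
}}

```text
clock: 8.35
tcp_pos: [0.4562, 0.303, 0.0154]
orientation: [0.0, 0.638, 0.77, 0.0]
wrist_force: [0.3, -0.4, 0.7]
finger_gap: 0.0597
grip_force: 0.0
```

Emit:
{"op": "servo_tool", "data": {
  "increments": [
    {"grip": 0.3,"x": 0,"y": 0,"z": -8,"roll": 0},
    {"grip": 0.3,"x": 0,"y": 0,"z": -16,"roll": 0},
    {"grip": 0.3,"x": 0,"y": 0,"z": -30,"roll": 0},
    {"grip": 0.3,"x": 0,"y": 0,"z": -40,"roll": 0},
    {"grip": 0.3,"x": 0,"y": 0,"z": -40,"roll": 0}
  ]
}}

```text
clock: 8.77
tcp_pos: [0.4548, 0.3024, 0.1504]
orientation: [-0.0, 0.638, 0.77, -0.001]
wrist_force: [1.6, 1.4, -1.0]
finger_gap: 0.06
grip_force: 0.0
```

```bash
python3 -c "
from h import *
im=snap('top','t1');s=snap('scene','s1')
crop(im,125,105,285,225,5,'c4'); crop(s,165,190,325,310,5,'c5')"; python3 go.py 639 14 150 82.4
```

```text
t 8.87 pos [459.9 304.8 156.9] phi 100.79 tilt [0.0027 0.0057] gap 60.1 gf 0.0 F [1.2 0.8 0.4] q6 1.82
-> (639.0, 14.0, 150.0, 82.4): in frame phi=82.4: x -264.6 y 216.0 z 6.9 roll 18.39
-> (639.0, 14.0, 150.0, 82.4): in frame phi=100.8: x -319.2 y 121.5 z 6.9 roll 18.39
```

View pics/c4.png

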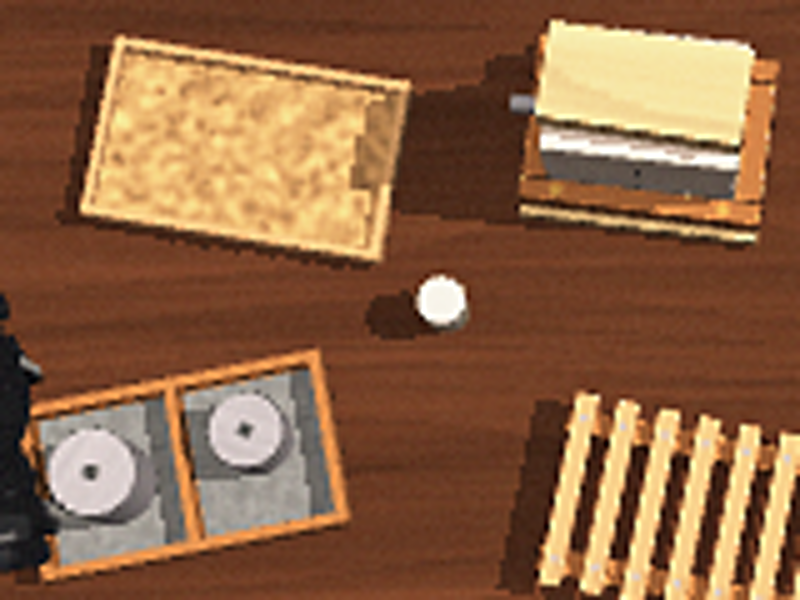

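The weight stands in the bay at (91,472). The board is fully visible now, with corners (551,20), (754,43), (742,145) and (535,118).

Emit:
{"op": "servo_tool", "data": {
  "increments": [
    {"grip": 0.3,"x": 0,"y": 0,"z": 0,"roll": 6.1},
    {"grip": 0.3,"x": 0,"y": 0,"z": 0,"roll": 6.1},
    {"grip": 0.3,"x": 0,"y": 0,"z": 0,"roll": 6.2}
  ]
}}

```text
clock: 9.12
tcp_pos: [0.4559, 0.3028, 0.1497]
orientation: [0.0, 0.754, 0.657, 0.0]
wrist_force: [-0.1, -0.7, 0.1]
finger_gap: 0.0597
grip_force: 0.0
```

Emit:
{"op": "servo_tool", "data": {
  "increments": [
    {"grip": 0.3,"x": -26,"y": 21,"z": 0,"roll": 0},
    {"grip": 0.3,"x": -26,"y": 21,"z": 0,"roll": 0},
    {"grip": 0.3,"x": -26,"y": 21,"z": 0,"roll": 0},
    {"grip": 0.3,"x": -26,"y": 21,"z": 0,"roll": 0},
    {"grip": 0.3,"x": -26,"y": 21,"z": 0,"roll": 0}
  ]
}}

```text
clock: 9.53
tcp_pos: [0.5432, 0.1588, 0.1494]
orientation: [0.0, 0.752, 0.659, 0.0]
wrist_force: [0.6, 0.1, -0.1]
finger_gap: 0.0597
grip_force: 0.0
```

Emit:
{"op": "servo_tool", "data": {
  "increments": [
    {"grip": 0.3,"x": -26,"y": 21,"z": 0,"roll": 0},
    {"grip": 0.3,"x": -26,"y": 21,"z": 0,"roll": 0},
    {"grip": 0.3,"x": -26,"y": 21,"z": 0,"roll": 0},
    {"grip": 0.3,"x": -26,"y": 21,"z": 0,"roll": 0},
    {"grip": 0.3,"x": -26,"y": 21,"z": 0,"roll": 0}
  ]
}}

```text
clock: 9.95
tcp_pos: [0.6301, 0.0157, 0.1493]
orientation: [0.0, 0.753, 0.659, 0.0]
wrist_force: [-0.5, 0.2, 1.0]
finger_gap: 0.06
grip_force: 0.0
```

Emit:
{"op": "servo_tool", "data": {
  "increments": [
    {"grip": 0.3,"x": 0,"y": 0,"z": 0,"roll": 0},
    {"grip": 0.3,"x": 0,"y": 0,"z": 0,"roll": 0}
  ]
}}

```text
clock: 10.12
tcp_pos: [0.6301, 0.0154, 0.1488]
orientation: [-0.0, 0.754, 0.657, -0.0]
wrist_force: [0.2, 0.1, -0.5]
finger_gap: 0.0594
grip_force: 0.0
```

```bash
python3 - <<'E'
from m import *
fit("board",.050,.104,.110,[(k,c1(*q)) for k,q in enumerate([(551,20),(754,43),(742,145),(535,118)])])
print(px2w(*c1(91,472),.056))
E
python3 go.py 639 14 93.5 82.4
```

```text
board [639.6  13.9] yaw -8.51 res [-0.4  0.1  0.2  0.6  0.1 -0.5  0.  -0.2]
[0.45550657 0.30271362 0.056     ]
t 10.12 pos [630.1  15.4 148.8] phi 82.2 tilt [-0.0001 -0.    ] gap 59.4 gf 0.0 F [ 0.2  0.1 -0.5] q6 1.6
-> (639.0, 14.0, 93.5, 82.4): in frame phi=82.2: x -0.2 y 9.0 z 55.3 roll -0.20
-> (639.0, 14.0, 93.5, 82.4): in frame phi=82.4: x -0.2 y 9.0 z 55.3 roll -0.20
```

View pics/c5.png

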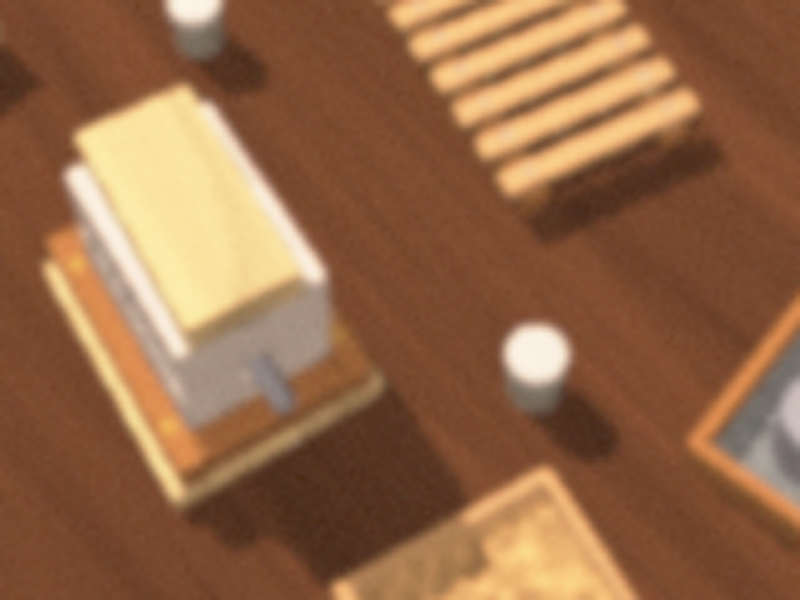

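Emit:
{"op": "servo_tool", "data": {
  "increments": [
    {"grip": 0.3,"x": 0,"y": 9.3,"z": 10,"roll": 0.5},
    {"grip": 0.3,"x": 0,"y": 0,"z": 14,"roll": 0},
    {"grip": 0.3,"x": 0,"y": 0,"z": 14,"roll": 0},
    {"grip": 0.3,"x": 0,"y": 0,"z": 10,"roll": 0},
    {"grip": 0.3,"x": 0,"y": 0,"z": 5,"roll": 0}
  ]
}}

```text
clock: 10.53
tcp_pos: [0.6373, 0.0174, 0.094]
orientation: [-0.001, 0.755, 0.656, -0.001]
wrist_force: [0.5, 0.1, 0.4]
finger_gap: 0.0597
grip_force: 0.0
```

Emit:
{"op": "servo_tool", "data": {
  "increments": [
    {"grip": 0.3,"x": 0,"y": 0,"z": 1,"roll": 0},
    {"grip": 0.3,"x": 0,"y": 0,"z": 0,"roll": 0}
  ]
}}

```text
clock: 10.7
tcp_pos: [0.6384, 0.0167, 0.0949]
orientation: [-0.0, 0.755, 0.656, -0.0]
wrist_force: [-0.5, 0.1, 0.0]
finger_gap: 0.0601
grip_force: 0.0
```

```bash
python3 - <<'E'
from m import *
c5=lambda U,V:("scene",165+U/5-.4,190+V/5-.4)
A=[(k,c1(*q)) for k,q in enumerate([(551,20),(754,43),(742,145),(535,118)])]
B=[(k,c5(*q)) for k,q in enumerate([(190,334),(76,136),(190,86),(302,278)])]
fit("board",.050,.104,.110,B);fit("board",.050,.104,.110,A+B)
E
python3 go.py 639.4 14 93.5 81.7
```

```text
board [640.1  17.1] yaw -10.28 res [-0.8  0.2  0.2  0.1 -0.1  0.1  0.6 -0.4]
board [639.8  15.6] yaw -9.51 res [-0.9 -0.2 -0.3  1.  -0.8 -0.2 -0.7 -0.6 -0.7 -0.5 -0.3 -0.2 -0.8 -0.4
  0.5 -1.4]
t 10.7 pos [638.4  16.7  94.9] phi 81.93 tilt [-0.0002 -0.0002] gap 60.1 gf 0.0 F [-0.5  0.1  0. ] q6 1.61
-> (639.4, 14.0, 93.5, 81.7): in frame phi=81.7: x -2.5 y 1.4 z 1.4 roll 0.23
-> (639.4, 14.0, 93.5, 81.7): in frame phi=81.9: x -2.5 y 1.3 z 1.4 roll 0.23
```

Emit:
{"op": "servo_tool", "data": {
  "increments": [
    {"grip": 0.3,"x": -2,"y": 1.3,"z": 1.4,"roll": 0.4},
    {"grip": 0.36,"x": 0,"y": 0,"z": 0,"roll": 0},
    {"grip": 0.42,"x": 0,"y": 0,"z": 0,"roll": 0},
    {"grip": 0.5,"x": 0,"y": 0,"z": 0,"roll": 0},
    {"grip": 0.55,"x": 0,"y": 0,"z": 0,"roll": 0}
  ],
  "grip_force": 40
}}

```text
clock: 11.12
tcp_pos: [0.6404, 0.0137, 0.0949]
orientation: [0.001, 0.758, 0.653, 0.001]
wrist_force: [-0.4, 0.2, 4.8]
finger_gap: 0.0487
grip_force: 42.4
```

Emit:
{"op": "servo_tool", "data": {
  "increments": [
    {"grip": 0.55,"x": 0,"y": 0,"z": 0,"roll": 0},
    {"grip": 0.55,"x": 0,"y": 0,"z": 0,"roll": 0}
  ]
}}

```text
clock: 11.28
tcp_pos: [0.6404, 0.0137, 0.0949]
orientation: [0.001, 0.758, 0.653, 0.001]
wrist_force: [0.6, -0.8, 5.0]
finger_gap: 0.0489
grip_force: 42.6
```

```bash
python3 go.py 639.4 14 93.5 81.5
```

```text
t 11.28 pos [640.4  13.7  94.9] phi 81.47 tilt [0.0008 0.0006] gap 48.9 gf 42.6 F [ 0.6 -0.8  5. ] q6 1.62
-> (639.4, 14.0, 93.5, 81.5): in frame phi=81.5: x 0.2 y -1.1 z 1.4 roll -0.03
-> (639.4, 14.0, 93.5, 81.5): in frame phi=81.5: x 0.2 y -1.1 z 1.4 roll -0.03
```

Emit:
{"op": "servo_tool", "data": {
  "increments": [
    {"grip": 0.55,"x": 0,"y": 0,"z": -3,"roll": 0},
    {"grip": 0.55,"x": 0,"y": 0,"z": -6,"roll": 0},
    {"grip": 0.55,"x": 0,"y": 0,"z": -12,"roll": 0},
    {"grip": 0.55,"x": 0,"y": 0,"z": -12,"roll": 0},
    {"grip": 0.55,"x": 0,"y": 0,"z": -6,"roll": 0}
  ]
}}

```text
clock: 11.7
tcp_pos: [0.64, 0.0139, 0.1341]
orientation: [0.0, 0.758, 0.653, 0.0]
wrist_force: [-0.1, 0.4, -0.3]
finger_gap: 0.049
grip_force: 41.9
```

Emit:
{"op": "servo_tool", "data": {
  "increments": [
    {"grip": 0.55,"x": 0,"y": 0,"z": 0,"roll": -3.4},
    {"grip": 0.55,"x": 0,"y": 0,"z": 0,"roll": -3.5},
    {"grip": 0.55,"x": 0,"y": 0,"z": 0,"roll": -3.5}
  ]
}}

```text
clock: 11.95
tcp_pos: [0.6396, 0.0139, 0.1328]
orientation: [-0.0, 0.694, 0.72, -0.0]
wrist_force: [-0.1, 0.3, 0.3]
finger_gap: 0.0488
grip_force: 41.9
```

```bash
python3 -c "
from h import *
im=snap('top','t2');crop(im,225,100,345,160,6.5,'c6')"; python3 go.py 650 -240.1 134 91.8
```

```text
t 12.0 pos [639.4  13.9 132.6] phi 92.21 tilt [-0.0002 -0.0002] gap 49.2 gf 41.9 F [ 0.1 -0.1 -0. ] q6 1.43
-> (650.0, -240.1, 134.0, 91.8): in frame phi=91.8: x -254.2 y 2.6 z -1.4 roll 0.41
-> (650.0, -240.1, 134.0, 91.8): in frame phi=92.2: x -254.2 y 0.8 z -1.4 roll 0.41
```

View pics/c6.png

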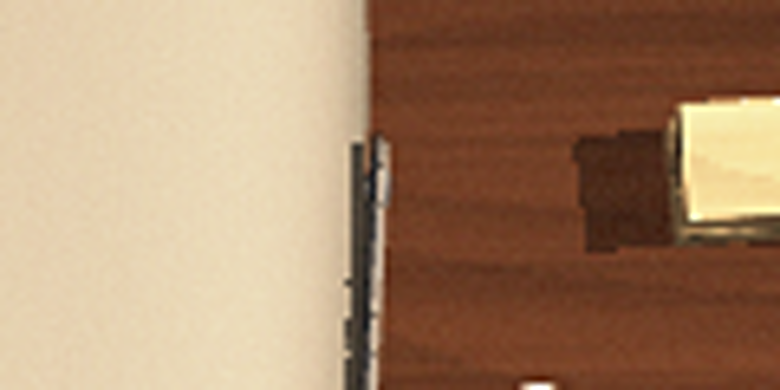

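The arm hides the board from above (only the pile shows, at right), but the gap of 49 mm confirms it is held. Carry it to the pile.

Emit:
{"op": "servo_tool", "data": {
  "increments": [
    {"grip": 0.55,"x": -15,"y": 0,"z": 0,"roll": 0.4},
    {"grip": 0.55,"x": -20,"y": 0,"z": 0,"roll": 0},
    {"grip": 0.55,"x": -20,"y": 0,"z": 0,"roll": 0},
    {"grip": 0.55,"x": -20,"y": 0,"z": 0,"roll": 0},
    {"grip": 0.55,"x": -20,"y": 0,"z": 0,"roll": 0}
  ]
}}

```text
clock: 12.42
tcp_pos: [0.642, -0.0827, 0.1326]
orientation: [-0.0, 0.699, 0.715, -0.0]
wrist_force: [0.7, 0.0, -0.6]
finger_gap: 0.0492
grip_force: 41.9
```

Emit:
{"op": "servo_tool", "data": {
  "increments": [
    {"grip": 0.55,"x": -20,"y": 0,"z": 0,"roll": 0},
    {"grip": 0.55,"x": -20,"y": 0,"z": 0,"roll": 0},
    {"grip": 0.55,"x": -20,"y": 1,"z": 0,"roll": 0},
    {"grip": 0.55,"x": -20,"y": 1,"z": 0,"roll": 0},
    {"grip": 0.55,"x": -20,"y": 0,"z": 0,"roll": 0}
  ]
}}

```text
clock: 12.83
tcp_pos: [0.6465, -0.1829, 0.1325]
orientation: [-0.0, 0.699, 0.715, -0.0]
wrist_force: [-0.6, 0.3, -0.4]
finger_gap: 0.0489
grip_force: 41.9
```

Emit:
{"op": "servo_tool", "data": {
  "increments": [
    {"grip": 0.55,"x": -20,"y": 0,"z": 0,"roll": 0},
    {"grip": 0.55,"x": -20,"y": 0,"z": 0,"roll": 0},
    {"grip": 0.55,"x": -19,"y": 0,"z": 0,"roll": 0},
    {"grip": 0.55,"x": 0,"y": 0,"z": 0,"roll": 0},
    {"grip": 0.55,"x": 0,"y": 0,"z": 0,"roll": 0}
  ]
}}

```text
clock: 13.25
tcp_pos: [0.6479, -0.2417, 0.1323]
orientation: [-0.0, 0.699, 0.715, -0.0]
wrist_force: [-0.4, 0.2, -1.1]
finger_gap: 0.0491
grip_force: 41.9
```

```bash
python3 go.py 650 -240.1 38.9 91.8
```

```text
t 13.25 pos [ 647.9 -241.7  132.3] phi 91.3 tilt [-0.0003 -0.0001] gap 49.1 gf 41.9 F [-0.4  0.2 -1.1] q6 1.08
-> (650.0, -240.1, 38.9, 91.8): in frame phi=91.8: x 1.6 y 2.2 z 93.4 roll -0.50
-> (650.0, -240.1, 38.9, 91.8): in frame phi=91.3: x 1.6 y 2.2 z 93.4 roll -0.50
```

Emit:
{"op": "servo_tool", "data": {
  "increments": [
    {"grip": 0.55,"x": 1.6,"y": 2,"z": 15,"roll": -0.5},
    {"grip": 0.55,"x": 0,"y": 0,"z": 18,"roll": 0},
    {"grip": 0.55,"x": 0,"y": 0,"z": 18,"roll": 0},
    {"grip": 0.55,"x": 0,"y": 0,"z": 18,"roll": 0},
    {"grip": 0.55,"x": 0,"y": 0,"z": 12,"roll": 0}
  ]
}}

```text
clock: 13.67
tcp_pos: [0.6494, -0.2369, 0.0498]
orientation: [-0.001, 0.695, 0.719, -0.0]
wrist_force: [-0.1, 0.8, -0.8]
finger_gap: 0.0489
grip_force: 41.9
```

Emit:
{"op": "servo_tool", "data": {
  "increments": [
    {"grip": 0.55,"x": 0,"y": 0,"z": 4,"roll": 0},
    {"grip": 0.55,"x": 0,"y": 0,"z": 0,"roll": 0},
    {"grip": 0.55,"x": 0,"y": 0,"z": 0,"roll": 0}
  ]
}}

```text
clock: 13.92
tcp_pos: [0.6506, -0.2381, 0.0484]
orientation: [0.0, 0.695, 0.719, 0.0]
wrist_force: [-0.1, 0.3, -0.3]
finger_gap: 0.0492
grip_force: 41.9
```

```bash
python3 -c "
from h import *
im=snap('scene','s3');crop(im,105,150,195,220,8,'c7')"; python3 go.py 650 -240.1 38.9 91.8
```

```text
t 13.97 pos [ 651.1 -238.5   49. ] phi 92.0 tilt [0.0008 0.0003] gap 49.0 gf 41.9 F [-0.2  0.2 -0. ] q6 1.07
-> (650.0, -240.1, 38.9, 91.8): in frame phi=91.8: x -1.6 y -1.1 z 10.1 roll 0.20
-> (650.0, -240.1, 38.9, 91.8): in frame phi=92.0: x -1.6 y -1.1 z 10.1 roll 0.20
```

View pics/c7.png

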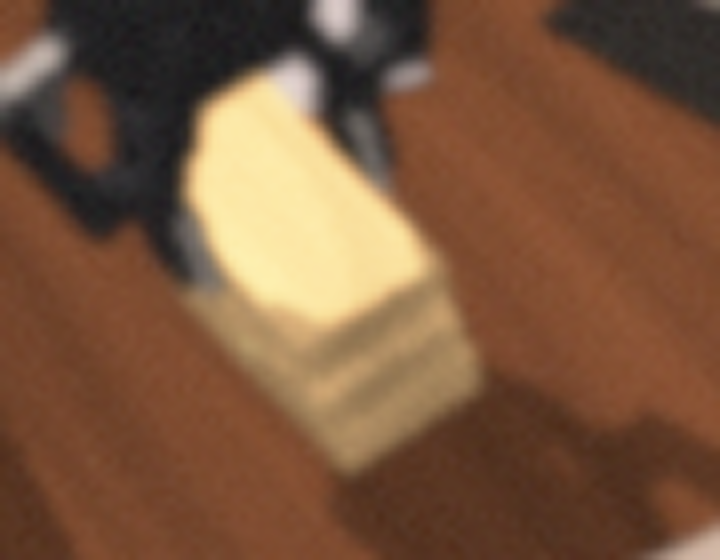

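The held board hovers over the pile; its +y end corners are at (315,332) and (440,262), and the pile's foot corners are at (347,474) and (482,380). Check how far they are offset.

```bash
python3 - <<'E'
from h import *
f=lambda U,V,z:np.round(px2w("scene",105+(U+.5)/8-.5,150+(V+.5)/8-.5,z)[:2]*1000,1)
print("board",f(315,332,.0641),f(440,262,.0641)); print("pile",f(347,474,0),f(482,380,0))
c,s=np.cos(np.radians(1.84)),np.sin(np.radians(1.84))
for a in(25,-25): print("pile top-fit corner",np.round([650+c*a-s*52,-240.1+s*a+c*52],1))
E
```

```text
board [ 666.6 -185.6] [ 625.3 -185.4]
pile [ 672.5 -185.4] [ 621.9 -190.3]
pile top-fit corner [ 673.3 -187.3]
pile top-fit corner [ 623.3 -188.9]
```

Emit:
{"op": "servo_tool", "data": {
  "increments": [
    {"grip": 0.55,"x": -1.8,"y": -0.8,"z": 4,"roll": 0.2},
    {"grip": 0.55,"x": 0,"y": 0,"z": 3,"roll": 0},
    {"grip": 0.55,"x": 0,"y": 0,"z": 1,"roll": 0},
    {"grip": 0.55,"x": 0,"y": 0,"z": 0,"roll": 0}
  ]
}}

```text
clock: 14.3
tcp_pos: [0.6493, -0.2402, 0.0396]
orientation: [-0.0, 0.696, 0.718, -0.0]
wrist_force: [-0.4, 0.2, -0.4]
finger_gap: 0.0487
grip_force: 41.9
```

```bash
python3 go.py 650 -240.2 38.9 91.8
```

```text
t 14.3 pos [ 649.3 -240.2   39.6] phi 91.77 tilt [-0.0002 -0.0001] gap 48.7 gf 41.9 F [-0.4  0.2 -0.4] q6 1.07
-> (650.0, -240.2, 38.9, 91.8): in frame phi=91.8: x -0.0 y 0.7 z 0.7 roll -0.03
-> (650.0, -240.2, 38.9, 91.8): in frame phi=91.8: x -0.0 y 0.7 z 0.7 roll -0.03
```

Emit:
{"op": "servo_tool", "data": {
  "increments": [
    {"grip": 0.55,"x": 0,"y": 0.6,"z": 0.5,"roll": 0},
    {"grip": 0.55,"x": 0,"y": 0,"z": 0.5,"roll": 0},
    {"grip": 0.55,"x": 0,"y": 0,"z": 0,"roll": 0}
  ]
}}

```text
clock: 14.55
tcp_pos: [0.6503, -0.2402, 0.0389]
orientation: [0.0, 0.696, 0.718, 0.0]
wrist_force: [-0.5, 0.2, -0.8]
finger_gap: 0.0488
grip_force: 41.9
```

Emit:
{"op": "servo_tool", "data": {
  "increments": [
    {"grip": 0.55,"x": 0,"y": 0,"z": 0.5,"roll": 0},
    {"grip": 0.55,"x": 0,"y": 0,"z": 0,"roll": 0}
  ]
}}

```text
clock: 14.72
tcp_pos: [0.6503, -0.2402, 0.0389]
orientation: [0.0, 0.696, 0.718, 0.0]
wrist_force: [-0.7, 0.5, 2.7]
finger_gap: 0.049
grip_force: 42.3
```

Emit:
{"op": "servo_tool", "data": {
  "increments": [
    {"grip": 0.4,"x": 0,"y": 0,"z": 0,"roll": 0},
    {"grip": 0.36,"x": 0,"y": 0,"z": 0,"roll": 0},
    {"grip": 0.33,"x": 0,"y": 0,"z": 0,"roll": 0},
    {"grip": 0.3,"x": 0,"y": 0,"z": 0,"roll": 0},
    {"grip": 0.3,"x": 0,"y": 0,"z": 0,"roll": 0}
  ]
}}

```text
clock: 15.13
tcp_pos: [0.6501, -0.2401, 0.0381]
orientation: [-0.0, 0.696, 0.718, -0.0]
wrist_force: [0.0, -0.3, 0.0]
finger_gap: 0.06
grip_force: 0.0
```

Emit:
{"op": "servo_tool", "data": {
  "increments": [
    {"grip": 0.3,"x": 0,"y": 0,"z": -8,"roll": 0},
    {"grip": 0.3,"x": 0,"y": 0,"z": -16,"roll": 0},
    {"grip": 0.2,"x": 0,"y": 0,"z": -28,"roll": 0},
    {"grip": 0,"x": 0,"y": 0,"z": -36,"roll": 0},
    {"grip": 0,"x": 0,"y": 0,"z": -32,"roll": 0}
  ]
}}

```text
clock: 15.55
tcp_pos: [0.6499, -0.24, 0.1602]
orientation: [-0.0, 0.696, 0.718, -0.0]
wrist_force: [0.9, -0.4, 1.2]
finger_gap: 0.0855
grip_force: 0.0
```

```bash
python3 -c "
from h import *
im=snap('top','t4');a=im[105:160,225:300,::-1];b=im[100:155,310:385,::-1]
cv2.imwrite('pics/c8.png',cv2.resize(np.vstack([a,b]),None,fx=5.4,fy=5.4,interpolation=cv2.INTER_CUBIC))"; python3 go.py 636 14 158 82.2
```

```text
t 15.6 pos [ 652.9 -241.5  168.5] phi 91.79 tilt [0.0053 0.0016] gap 85.7 gf 0.0 F [ 1.7 -0.6  4.9] q6 1.07
-> (636.0, 14.0, 158.0, 82.2): in frame phi=82.2: x 250.8 y -51.5 z 10.5 roll 9.59
-> (636.0, 14.0, 158.0, 82.2): in frame phi=91.8: x 255.9 y -9.0 z 10.5 roll 9.59
```

View pics/c8.png

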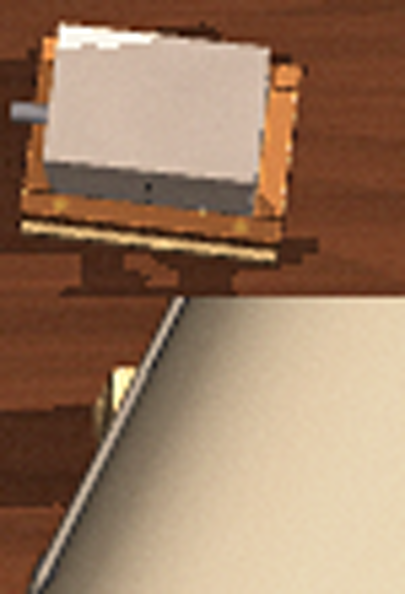

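The upper half's top is clear now, with corners (62,25), (270,46), (257,186) and (47,159). The pile is hidden by the arm, so I'll check it later.

Emit:
{"op": "servo_tool", "data": {
  "increments": [
    {"grip": 0,"x": 0,"y": 0,"z": 0,"roll": 4.8},
    {"grip": 0,"x": 0,"y": 0,"z": 0,"roll": 4.8},
    {"grip": 0,"x": 25,"y": -5,"z": 0,"roll": 0},
    {"grip": 0,"x": 25,"y": -5,"z": 0,"roll": 0},
    {"grip": 0,"x": 25,"y": -5,"z": 0,"roll": 0}
  ]
}}

```text
clock: 16.02
tcp_pos: [0.6454, -0.1636, 0.1586]
orientation: [0.0, 0.754, 0.657, 0.0]
wrist_force: [-0.0, -0.3, -0.4]
finger_gap: 0.0852
grip_force: 0.0
```

Emit:
{"op": "servo_tool", "data": {
  "increments": [
    {"grip": 0,"x": 25,"y": -5,"z": 0,"roll": 0},
    {"grip": 0,"x": 25,"y": -5,"z": 0,"roll": 0},
    {"grip": 0,"x": 25,"y": -5,"z": 0,"roll": 0},
    {"grip": 0,"x": 25,"y": -5,"z": 0,"roll": 0},
    {"grip": 0,"x": 25,"y": -5,"z": 0,"roll": 0}
  ]
}}

```text
clock: 16.43
tcp_pos: [0.6377, -0.0354, 0.1589]
orientation: [0.0, 0.754, 0.657, 0.0]
wrist_force: [0.9, 0.7, -0.0]
finger_gap: 0.0851
grip_force: 0.0
```

Emit:
{"op": "servo_tool", "data": {
  "increments": [
    {"grip": 0,"x": 25,"y": -5,"z": 0,"roll": 0},
    {"grip": 0,"x": 25,"y": -5,"z": 0,"roll": 0},
    {"grip": 0,"x": 0,"y": 0,"z": 0,"roll": 0},
    {"grip": 0,"x": 0,"y": 0,"z": 0,"roll": 0}
  ]
}}

```text
clock: 16.77
tcp_pos: [0.6346, 0.0158, 0.1589]
orientation: [0.0, 0.753, 0.658, 0.0]
wrist_force: [0.6, -0.7, -0.0]
finger_gap: 0.0853
grip_force: 0.0
```

```bash
python3 - <<'E'
from m import *
c=lambda U,V:("top",225+U/5.4-.41,105+V/5.4-.41)
A=[(k,c(*q)) for k,q in enumerate([(62,25),(270,46),(257,186),(47,159)])]
fit("upper",.066,.100,.092,A)
E
python3 go.py 636 14 62 82.2
```

```text
upper [637.7  13.3] yaw -7.57 res [-0.1 -0.   0.4  0.3  0.  -0.5 -0.4  0.2]
t 16.77 pos [634.6  15.8 158.9] phi 82.34 tilt [0.0004 0.0001] gap 85.3 gf 0.0 F [ 0.6 -0.7 -0. ] q6 1.6
-> (636.0, 14.0, 62.0, 82.2): in frame phi=82.3: x -1.6 y 1.6 z 96.9 roll 0.14
-> (636.0, 14.0, 62.0, 82.2): in frame phi=82.2: x -1.6 y 1.6 z 96.9 roll 0.14
```

Emit:
{"op": "servo_tool", "data": {
  "increments": [
    {"grip": 0,"x": -2,"y": 2.8,"z": 14,"roll": 0},
    {"grip": 0,"x": 0,"y": 0,"z": 16,"roll": 0},
    {"grip": 0,"x": 0,"y": 0,"z": 16,"roll": 0},
    {"grip": 0,"x": 0,"y": 0,"z": 16,"roll": 0},
    {"grip": 0,"x": 0,"y": 0,"z": 16,"roll": 0}
  ]
}}

```text
clock: 17.18
tcp_pos: [0.6375, 0.0105, 0.0799]
orientation: [0.0, 0.754, 0.657, 0.0]
wrist_force: [-0.2, -0.5, 0.5]
finger_gap: 0.0853
grip_force: 0.0
```

Emit:
{"op": "servo_tool", "data": {
  "increments": [
    {"grip": 0,"x": 0,"y": 0,"z": 12,"roll": 0},
    {"grip": 0,"x": 0,"y": 0,"z": 7,"roll": 0},
    {"grip": 0,"x": 0,"y": 0,"z": 0,"roll": 0},
    {"grip": 0.1,"x": 0,"y": 0,"z": 0,"roll": 0},
    {"grip": 0.15,"x": 0,"y": 0,"z": 0,"roll": 0}
  ],
  "grip_force": 50
}}

```text
clock: 17.6
tcp_pos: [0.6379, 0.0114, 0.0623]
orientation: [0.001, 0.754, 0.657, 0.0]
wrist_force: [-0.3, 0.2, 0.2]
finger_gap: 0.0726
grip_force: 0.0
```

```bash
python3 go.py 637.5 13.5 61 82.4
```

```text
t 17.6 pos [637.9  11.4  62.3] phi 82.15 tilt [0.0006 0.0005] gap 72.6 gf 0.0 F [-0.3  0.2  0.2] q6 1.6
-> (637.5, 13.5, 61.0, 82.4): in frame phi=82.1: x 2.0 y -0.7 z 1.3 roll -0.25
-> (637.5, 13.5, 61.0, 82.4): in frame phi=82.4: x 2.0 y -0.7 z 1.3 roll -0.25
```

Emit:
{"op": "servo_tool", "data": {
  "increments": [
    {"grip": 0.17,"x": 2,"y": -0.7,"z": 1,"roll": -0.2},
    {"grip": 0.2,"x": 0,"y": 0,"z": 0,"roll": 0},
    {"grip": 0.24,"x": 0,"y": 0,"z": 0,"roll": 0},
    {"grip": 0.3,"x": 0,"y": 0,"z": 0,"roll": 0},
    {"grip": 0.35,"x": 0,"y": 0,"z": 0,"roll": 0}
  ]
}}

```text
clock: 18.02
tcp_pos: [0.6375, 0.0141, 0.0615]
orientation: [0.001, 0.752, 0.659, 0.001]
wrist_force: [-0.3, 0.9, 5.1]
finger_gap: 0.0656
grip_force: 56.5
```

Emit:
{"op": "servo_tool", "data": {
  "increments": [
    {"grip": 0.35,"x": 0,"y": 0,"z": 0,"roll": 0},
    {"grip": 0.35,"x": 0,"y": 0,"z": -2,"roll": 0},
    {"grip": 0.35,"x": 0,"y": 0,"z": -4,"roll": 0},
    {"grip": 0.35,"x": 0,"y": 0,"z": -6,"roll": 0},
    {"grip": 0.35,"x": 0,"y": 0,"z": -6,"roll": 0}
  ]
}}

```text
clock: 18.43
tcp_pos: [0.6361, 0.0141, 0.0781]
orientation: [-0.001, 0.753, 0.659, -0.001]
wrist_force: [0.9, -0.1, -1.7]
finger_gap: 0.0651
grip_force: 56.0
```

```bash
python3 go.py 637.5 13.5 95 82.4
```

```text
t 18.43 pos [636.1  14.1  78.1] phi 82.38 tilt [-0.0006 -0.0006] gap 65.1 gf 56.0 F [ 0.9 -0.1 -1.7] q6 1.6
-> (637.5, 13.5, 95.0, 82.4): in frame phi=82.4: x -0.4 y 1.5 z -16.9 roll -0.02
-> (637.5, 13.5, 95.0, 82.4): in frame phi=82.4: x -0.4 y 1.5 z -16.9 roll -0.02
```

Emit:
{"op": "servo_tool", "data": {
  "increments": [
    {"grip": 0.35,"x": 0,"y": 1,"z": -8,"roll": 0},
    {"grip": 0.35,"x": 0,"y": 0,"z": -10,"roll": 0},
    {"grip": 0.35,"x": 0,"y": 0,"z": -12,"roll": 0},
    {"grip": 0.35,"x": 0,"y": 0,"z": -12,"roll": 0},
    {"grip": 0.35,"x": 0,"y": 0,"z": -6,"roll": 0}
  ]
}}

```text
clock: 18.85
tcp_pos: [0.6388, 0.0138, 0.1288]
orientation: [0.001, 0.753, 0.659, 0.001]
wrist_force: [0.5, 0.3, -2.4]
finger_gap: 0.0653
grip_force: 56.1
```

Emit:
{"op": "servo_tool", "data": {
  "increments": [
    {"grip": 0.35,"x": 0,"y": 0,"z": 0,"roll": 1.9},
    {"grip": 0.35,"x": 0,"y": 0,"z": 0,"roll": 1.9},
    {"grip": 0.35,"x": 0,"y": 0,"z": 0,"roll": 0}
  ]
}}

```text
clock: 19.1
tcp_pos: [0.6379, 0.0139, 0.127]
orientation: [0.0, 0.774, 0.633, 0.0]
wrist_force: [0.2, 0.6, -2.9]
finger_gap: 0.065
grip_force: 56.0
```

```bash
python3 go.py 431.5 -5.8 125 78.6
```

```text
t 19.1 pos [637.9  13.9 127. ] phi 78.53 tilt [0.0003 0.0002] gap 65.0 gf 56.0 F [ 0.2  0.6 -2.9] q6 1.67
-> (431.5, -5.8, 125.0, 78.6): in frame phi=78.6: x -60.1 y -198.5 z 2.0 roll -0.07
-> (431.5, -5.8, 125.0, 78.6): in frame phi=78.5: x -60.3 y -198.4 z 2.0 roll -0.07
```

Emit:
{"op": "servo_tool", "data": {
  "increments": [
    {"grip": 0.35,"x": -6,"y": -19.8,"z": 0,"roll": 0},
    {"grip": 0.35,"x": -6,"y": -19.8,"z": 0,"roll": 0},
    {"grip": 0.35,"x": -6,"y": -19.8,"z": 0,"roll": 0},
    {"grip": 0.35,"x": -6,"y": -19.8,"z": 0,"roll": 0},
    {"grip": 0.35,"x": -6,"y": -19.8,"z": 0,"roll": 0}
  ]
}}

```text
clock: 19.52
tcp_pos: [0.5337, 0.004, 0.1264]
orientation: [0.0, 0.774, 0.634, -0.0]
wrist_force: [-0.6, 0.5, -1.1]
finger_gap: 0.0652
grip_force: 56.5
```

Emit:
{"op": "servo_tool", "data": {
  "increments": [
    {"grip": 0.35,"x": -6,"y": -19.8,"z": 0,"roll": 0},
    {"grip": 0.35,"x": -6,"y": -19.8,"z": 0,"roll": 0},
    {"grip": 0.35,"x": -6,"y": -19.8,"z": 0,"roll": 0},
    {"grip": 0.35,"x": -6,"y": -19.8,"z": 0,"roll": 0},
    {"grip": 0.35,"x": -6,"y": -19.8,"z": 0,"roll": 0}
  ]
}}

```text
clock: 19.93
tcp_pos: [0.4308, -0.0058, 0.1265]
orientation: [0.0, 0.774, 0.634, 0.0]
wrist_force: [1.5, -0.0, -1.6]
finger_gap: 0.065
grip_force: 56.5
```

Emit:
{"op": "servo_tool", "data": {
  "increments": [
    {"grip": 0.35,"x": 0,"y": 0,"z": 14,"roll": 0},
    {"grip": 0.35,"x": 0,"y": 0,"z": 18,"roll": 0},
    {"grip": 0.35,"x": 0,"y": 0,"z": 18,"roll": 0},
    {"grip": 0.35,"x": 0,"y": 0,"z": 10,"roll": 0},
    {"grip": 0.35,"x": 0,"y": 0,"z": 0,"roll": 0}
  ]
}}

```text
clock: 20.35
tcp_pos: [0.43, -0.0054, 0.0647]
orientation: [-0.001, 0.774, 0.634, -0.001]
wrist_force: [-1.5, 0.5, -3.3]
finger_gap: 0.0652
grip_force: 56.4
```

```bash
python3 -c "
from h import *
im=snap('scene','s5');a=im[160:250,170:320,::-1];t=im[150:220,105:195,::-1]
cv2.imwrite('pics/c9.png',cv2.resize(a,None,fx=5,fy=5,interpolation=cv2.INTER_CUBIC))"; python3 go.py 431.5 -5.8 31.5 78.6
```

```text
t 20.4 pos [430.8  -5.6  65.7] phi 78.62 tilt [-0.0008 -0.0007] gap 65.1 gf 56.4 F [-0.5  0.3 -2.2] q6 1.57
-> (431.5, -5.8, 31.5, 78.6): in frame phi=78.6: x -0.1 y 0.8 z 34.2 roll 0.02
-> (431.5, -5.8, 31.5, 78.6): in frame phi=78.6: x -0.1 y 0.8 z 34.2 roll 0.02
```

View pics/c9.png

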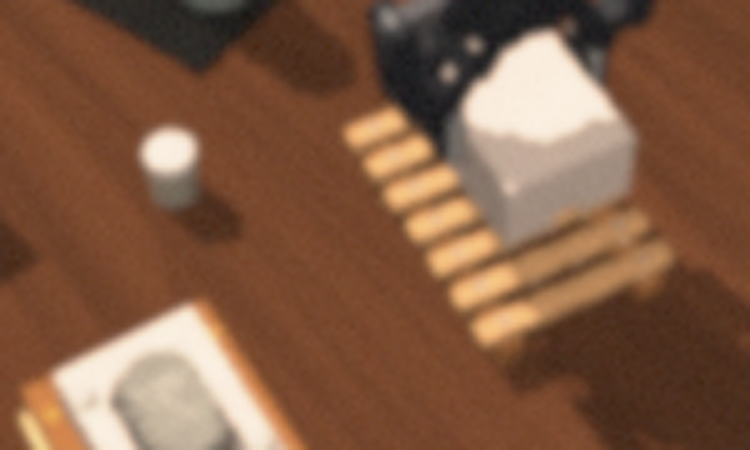

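The upper half is level over the rack, with lower +y corners at (508,240) and (632,190). The casting is exposed in the lower half at (170,400). Check the offsets in the same camera.

```bash
python3 - <<'E'
from h import *
f=lambda U,V,z:px2w("scene",170+U/5-.4,160+V/5-.4,z)[:2]*1000
c,s=np.cos(np.radians(-11.4)),np.sin(np.radians(-11.4))
def loc(p,o): d=p-np.array(o); return np.round([c*d[0]+s*d[1],-s*d[0]+c*d[1]],1)
for q,z in[((508,240),.0562),((632,190),.0562),((510,190),.0962),((636,140),.0962)]: print("block rel tcp",loc(f(*q,z),[430.8,-5.6]))
for q in[(475,328),(672,246),(345,128)]: print("rack rel fit",loc(f(*q,.022),[431.5,-6.4]))
E
```

```text
block rel tcp [30.4 49.1]
block rel tcp [-34.9  52.5]
block rel tcp [32.4 50.9]
block rel tcp [-31.4  53.9]
rack rel fit [54.3 64.5]
rack rel fit [-51.3  70. ]
rack rel fit [ 50.9 -70.6]
```

Emit:
{"op": "servo_tool", "data": {
  "increments": [
    {"grip": 0.35,"x": -0.6,"y": 0.7,"z": 10,"roll": 0},
    {"grip": 0.35,"x": 0,"y": 0,"z": 10,"roll": 0},
    {"grip": 0.35,"x": 0,"y": 0,"z": 7,"roll": 0},
    {"grip": 0.35,"x": 0,"y": 0,"z": 4,"roll": 0},
    {"grip": 0.35,"x": 0,"y": 0,"z": 0,"roll": 0}
  ]
}}

```text
clock: 20.82
tcp_pos: [0.4321, -0.0064, 0.0351]
orientation: [-0.0, 0.774, 0.633, -0.0]
wrist_force: [-0.6, 0.2, -3.1]
finger_gap: 0.0651
grip_force: 56.6
```

Emit:
{"op": "servo_tool", "data": {
  "increments": [
    {"grip": 0.35,"x": 0,"y": 0,"z": 1,"roll": 0},
    {"grip": 0.35,"x": 0,"y": 0,"z": 0.5,"roll": 0},
    {"grip": 0.35,"x": 0,"y": 0,"z": 0,"roll": 0}
  ]
}}

```text
clock: 21.07
tcp_pos: [0.4327, -0.0065, 0.0342]
orientation: [0.0, 0.774, 0.633, 0.0]
wrist_force: [0.7, -0.5, -3.1]
finger_gap: 0.0649
grip_force: 56.6
```

```bash
python3 go.py 431.5 -6.2 31.5 78.6
```

```text
t 21.07 pos [432.7  -6.5  34.2] phi 78.59 tilt [0.0003 0.0002] gap 64.9 gf 56.6 F [ 0.7 -0.5 -3.1] q6 1.57
-> (431.5, -6.2, 31.5, 78.6): in frame phi=78.6: x 0.1 y -1.2 z 2.7 roll -0.01
-> (431.5, -6.2, 31.5, 78.6): in frame phi=78.6: x 0.1 y -1.2 z 2.7 roll -0.01
```

Emit:
{"op": "servo_tool", "data": {
  "increments": [
    {"grip": 0.35,"x": 0,"y": -1,"z": 0.8,"roll": 0},
    {"grip": 0.35,"x": 0,"y": 0,"z": 0.7,"roll": 0},
    {"grip": 0.35,"x": 0,"y": 0,"z": 0,"roll": 0}
  ]
}}

```text
clock: 21.32
tcp_pos: [0.4313, -0.0062, 0.0323]
orientation: [0.0, 0.774, 0.633, -0.0]
wrist_force: [-0.0, -0.4, -2.6]
finger_gap: 0.065
grip_force: 56.6
```

Emit:
{"op": "servo_tool", "data": {
  "increments": [
    {"grip": 0.35,"x": 0,"y": 0,"z": 0.6,"roll": 0},
    {"grip": 0.35,"x": 0,"y": 0,"z": 0.5,"roll": 0},
    {"grip": 0.35,"x": 0,"y": 0,"z": 0,"roll": 0}
  ]
}}

```text
clock: 21.57
tcp_pos: [0.4314, -0.0063, 0.0315]
orientation: [0.0, 0.774, 0.633, 0.0]
wrist_force: [-1.4, 0.2, 2.7]
finger_gap: 0.0651
grip_force: 57.0
```

Emit:
{"op": "servo_tool", "data": {
  "increments": [
    {"grip": 0.22,"x": 0,"y": 0,"z": 0,"roll": 0},
    {"grip": 0.18,"x": 0,"y": 0,"z": 0,"roll": 0},
    {"grip": 0.14,"x": 0,"y": 0,"z": 0,"roll": 0},
    {"grip": 0.08,"x": 0,"y": 0,"z": 0,"roll": 0},
    {"grip": 0.08,"x": 0,"y": 0,"z": 0,"roll": 0}
  ]
}}

```text
clock: 21.98
tcp_pos: [0.4315, -0.0063, 0.0312]
orientation: [0.0, 0.774, 0.633, 0.0]
wrist_force: [0.9, 0.6, -0.3]
finger_gap: 0.0786
grip_force: 0.0
```

Emit:
{"op": "servo_tool", "data": {
  "increments": [
    {"grip": 0.08,"x": 0,"y": 0,"z": -8,"roll": 0},
    {"grip": 0.08,"x": 0,"y": 0,"z": -16,"roll": 0},
    {"grip": 0.08,"x": 0,"y": 0,"z": -28,"roll": 0},
    {"grip": 0.08,"x": 0,"y": 0,"z": -28,"roll": 0},
    {"grip": 0.08,"x": 0,"y": 0,"z": -15,"roll": 0}
  ]
}}

```text
clock: 22.4
tcp_pos: [0.4325, -0.0065, 0.1295]
orientation: [0.001, 0.774, 0.633, 0.001]
wrist_force: [1.4, 0.2, 0.0]
finger_gap: 0.0786
grip_force: 0.0
```

```bash
python3 -c "
from h import *
im=snap('top','t6');a=im[105:165,225:325,::-1];b=im[100:160,300:400,::-1]
cv2.imwrite('pics/c10.png',cv2.resize(np.vstack([a,b]),None,fx=5,fy=5,interpolation=cv2.INTER_CUBIC))"; python3 go.py 636.5 14 125 82.4
```

```text
t 22.45 pos [434.   -6.7 131.4] phi 78.59 tilt [0.0028 0.0022] gap 78.4 gf 0.0 F [0.7 0.1 1.8] q6 1.57
-> (636.5, 14.0, 125.0, 82.4): in frame phi=82.4: x 47.3 y 197.9 z 6.4 roll -3.81
-> (636.5, 14.0, 125.0, 82.4): in frame phi=78.6: x 60.4 y 194.4 z 6.4 roll -3.81
```

View pics/c10.png

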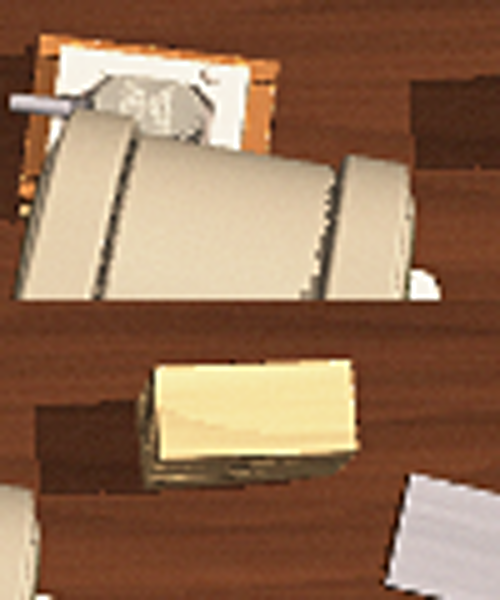

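The board sits squarely on the pile, corners (155,367), (351,360), (356,452), (160,460). The casting is exposed, with oval ends at U≈90 and 214 and the stud at (40,103). Fit the numbers.

```bash
python3 - <<'E'
from m import *
c=lambda U,V:("top",300+U/5-.4,100+(V-300)/5-.4)
fit("board",.05,.104,.054,[(k,c(*q)) for k,q in enumerate([(155,367),(351,360),(356,452),(160,460)])])
d=lambda U,V:("top",225+U/5-.4,105+V/5-.4)
fit("lower",.066,.1,.052,[(k,d(*q)) for k,q in enumerate([(62,45),(250,65)])])
for q in[(90,97),(214,110),(100,78)]: print(np.round(px2w(*d(*q),.065)*1000,1))
print("stud tip",np.round(px2w(*d(10,101),.052)*1000,1))
E
```

```text
board [ 650.  -239.9] yaw 0.9 res [-0.3  0.   0.1  0.   0.4  0.1 -0.2 -0.1]
lower [639.4  12.9] yaw -7.52 res [-0. -0.  0.  0.]
[646.   43.3  65. ]
[637.6 -21.1  65. ]
[656.1  37.9  65. ]
stud tip [648.7  85.9  52. ]
```

Emit:
{"op": "servo_tool", "data": {
  "increments": [
    {"grip": 0.2,"x": 0,"y": 0,"z": 0,"roll": -3.8},
    {"grip": 0.3,"x": 4,"y": 19,"z": 0,"roll": 0},
    {"grip": 0.3,"x": 4,"y": 20,"z": 0,"roll": 0},
    {"grip": 0.3,"x": 5,"y": 20,"z": 0,"roll": 0},
    {"grip": 0.3,"x": 5,"y": 20,"z": 0,"roll": 0}
  ]
}}

```text
clock: 22.87
tcp_pos: [0.5128, 0.0012, 0.1265]
orientation: [0.0, 0.753, 0.659, 0.0]
wrist_force: [0.5, 0.1, 0.7]
finger_gap: 0.0599
grip_force: 0.0
```

Emit:
{"op": "servo_tool", "data": {
  "increments": [
    {"grip": 0.3,"x": 5,"y": 20,"z": 0,"roll": 0},
    {"grip": 0.3,"x": 5,"y": 20,"z": 0,"roll": 0},
    {"grip": 0.3,"x": 5,"y": 20,"z": 0,"roll": 0},
    {"grip": 0.3,"x": 5,"y": 20,"z": 0,"roll": 0},
    {"grip": 0.3,"x": 5,"y": 20,"z": 0,"roll": 0}
  ]
}}

```text
clock: 23.28
tcp_pos: [0.6152, 0.0128, 0.1261]
orientation: [-0.0, 0.753, 0.659, -0.0]
wrist_force: [0.1, 0.9, 0.9]
finger_gap: 0.0598
grip_force: 0.0
```

Emit:
{"op": "servo_tool", "data": {
  "increments": [
    {"grip": 0.3,"x": 4,"y": 18,"z": 0,"roll": 0},
    {"grip": 0.3,"x": 0,"y": 0,"z": 0,"roll": 0},
    {"grip": 0.3,"x": 0,"y": 0,"z": 0,"roll": 0}
  ]
}}

```text
clock: 23.53
tcp_pos: [0.6328, 0.0143, 0.1256]
orientation: [-0.0, 0.752, 0.659, -0.0]
wrist_force: [-0.6, -0.5, -0.2]
finger_gap: 0.0599
grip_force: 0.0
```

```bash
python3 go.py 636 14 53.5 82.4
```

```text
t 23.53 pos [632.8  14.3 125.6] phi 82.4 tilt [-0.0003 -0.0004] gap 59.9 gf 0.0 F [-0.6 -0.5 -0.2] q6 1.6
-> (636.0, 14.0, 53.5, 82.4): in frame phi=82.4: x 0.1 y 3.2 z 72.1 roll 0.00
-> (636.0, 14.0, 53.5, 82.4): in frame phi=82.4: x 0.1 y 3.2 z 72.1 roll 0.00
```

Emit:
{"op": "servo_tool", "data": {
  "increments": [
    {"grip": 0.3,"x": 0,"y": 6,"z": 12,"roll": 0},
    {"grip": 0.3,"x": 0,"y": 0,"z": 16,"roll": 0},
    {"grip": 0.3,"x": 0,"y": 0,"z": 16,"roll": 0},
    {"grip": 0.3,"x": 0,"y": 0,"z": 14,"roll": 0},
    {"grip": 0.3,"x": 0,"y": 0,"z": 8,"roll": 0}
  ]
}}

```text
clock: 23.95
tcp_pos: [0.6365, 0.0134, 0.0577]
orientation: [-0.001, 0.753, 0.658, -0.001]
wrist_force: [0.3, -0.2, -0.3]
finger_gap: 0.0595
grip_force: 0.0
```

Emit:
{"op": "servo_tool", "data": {
  "increments": [
    {"grip": 0.3,"x": 0,"y": 0,"z": 4,"roll": 0},
    {"grip": 0.3,"x": 0,"y": 0,"z": 0,"roll": 0},
    {"grip": 0.35,"x": 0,"y": 0,"z": 0,"roll": 0},
    {"grip": 0.4,"x": 0,"y": 0,"z": 0,"roll": 0},
    {"grip": 0.48,"x": 0,"y": 0,"z": 0,"roll": 0}
  ]
}}

```text
clock: 24.37
tcp_pos: [0.6395, 0.0133, 0.0572]
orientation: [0.001, 0.753, 0.659, 0.001]
wrist_force: [-0.4, 0.2, -0.4]
finger_gap: 0.0445
grip_force: 0.0
```

```bash
python3 go.py 639 14 53.5 82.4
```

```text
t 24.37 pos [639.5  13.3  57.2] phi 82.38 tilt [0.0007 0.0006] gap 44.5 gf 0.0 F [-0.4  0.2 -0.4] q6 1.6
-> (639.0, 14.0, 53.5, 82.4): in frame phi=82.4: x 0.6 y -0.6 z 3.7 roll -0.02
-> (639.0, 14.0, 53.5, 82.4): in frame phi=82.4: x 0.6 y -0.6 z 3.7 roll -0.02
```

Emit:
{"op": "servo_tool", "data": {
  "increments": [
    {"grip": 0.48,"x": 0.6,"y": 0,"z": 1.5,"roll": 0},
    {"grip": 0.48,"x": 0,"y": 0,"z": 1,"roll": 0},
    {"grip": 0.52,"x": 0,"y": 0,"z": 0.5,"roll": 0},
    {"grip": 0.56,"x": 0,"y": 0,"z": 0,"roll": 0},
    {"grip": 0.6,"x": 0,"y": 0,"z": 0,"roll": 0}
  ],
  "grip_force": 45
}}

```text
clock: 24.78
tcp_pos: [0.6387, 0.0141, 0.0531]
orientation: [-0.0, 0.753, 0.659, -0.0]
wrist_force: [-0.8, -0.7, 0.1]
finger_gap: 0.0344
grip_force: 0.1
```

Emit:
{"op": "servo_tool", "data": {
  "increments": [
    {"grip": 0.65,"x": 0,"y": 0,"z": 0,"roll": 0},
    {"grip": 0.7,"x": 0,"y": 0,"z": 0,"roll": 0},
    {"grip": 0.75,"x": 0,"y": 0,"z": 0,"roll": 0},
    {"grip": 0.75,"x": 0,"y": 0,"z": 0,"roll": 0}
  ]
}}

```text
clock: 25.12
tcp_pos: [0.6389, 0.014, 0.0533]
orientation: [0.0, 0.753, 0.659, 0.0]
wrist_force: [-1.4, 0.3, 3.0]
finger_gap: 0.0327
grip_force: 46.4
```

```bash
python3 go.py 639 14 53.5 82.4
```

```text
t 25.12 pos [638.9  14.   53.3] phi 82.38 tilt [0.0001 0.    ] gap 32.7 gf 46.4 F [-1.4  0.3  3. ] q6 1.6
-> (639.0, 14.0, 53.5, 82.4): in frame phi=82.4: x -0.0 y 0.1 z -0.2 roll -0.02
-> (639.0, 14.0, 53.5, 82.4): in frame phi=82.4: x -0.0 y 0.1 z -0.2 roll -0.02
```

Emit:
{"op": "servo_tool", "data": {
  "increments": [
    {"grip": 0.75,"x": 0,"y": 0,"z": -2,"roll": 0},
    {"grip": 0.75,"x": 0,"y": 0,"z": -4,"roll": 0},
    {"grip": 0.75,"x": 0,"y": 0,"z": -8,"roll": 0},
    {"grip": 0.75,"x": 0,"y": 0,"z": -12,"roll": 0},
    {"grip": 0.75,"x": 0,"y": 0,"z": -14,"roll": 0}
  ]
}}

```text
clock: 25.53
tcp_pos: [0.6383, 0.0141, 0.0932]
orientation: [-0.001, 0.753, 0.659, -0.001]
wrist_force: [0.1, -0.2, -1.7]
finger_gap: 0.0327
grip_force: 46.0
```

Emit:
{"op": "servo_tool", "data": {
  "increments": [
    {"grip": 0.75,"x": 0,"y": 0,"z": -14,"roll": 0},
    {"grip": 0.75,"x": 0,"y": 0,"z": -6,"roll": 1.3},
    {"grip": 0.75,"x": 0,"y": 0,"z": 0,"roll": 1.3},
    {"grip": 0.75,"x": 0,"y": 0,"z": 0,"roll": 0}
  ]
}}

```text
clock: 25.87
tcp_pos: [0.6392, 0.014, 0.1135]
orientation: [0.0, 0.768, 0.641, 0.0]
wrist_force: [-0.3, -0.5, -2.2]
finger_gap: 0.0326
grip_force: 46.0
```

```bash
python3 go.py 636.3 231.9 110 79.8
```

```text
t 25.87 pos [639.2  14.  113.5] phi 79.69 tilt [0.0004 0.0003] gap 32.6 gf 46.0 F [-0.3 -0.5 -2.2] q6 1.65
-> (636.3, 231.9, 110.0, 79.8): in frame phi=79.8: x 214.0 y -41.4 z 3.5 roll -0.11
-> (636.3, 231.9, 110.0, 79.8): in frame phi=79.7: x 213.9 y -41.8 z 3.5 roll -0.11
```

Emit:
{"op": "servo_tool", "data": {
  "increments": [
    {"grip": 0.75,"x": 17,"y": -3.8,"z": 0,"roll": 0},
    {"grip": 0.75,"x": 20,"y": -3.8,"z": 0,"roll": 0},
    {"grip": 0.75,"x": 20,"y": -3.8,"z": 0,"roll": 0},
    {"grip": 0.75,"x": 20,"y": -3.8,"z": 0,"roll": 0},
    {"grip": 0.75,"x": 20,"y": -3.8,"z": 0,"roll": 0}
  ]
}}

```text
clock: 26.28
tcp_pos: [0.6365, 0.1136, 0.1117]
orientation: [-0.001, 0.767, 0.641, -0.001]
wrist_force: [0.3, 0.5, -1.8]
finger_gap: 0.0325
grip_force: 46.0
```

Emit:
{"op": "servo_tool", "data": {
  "increments": [
    {"grip": 0.75,"x": 20,"y": -3.8,"z": 0,"roll": 0},
    {"grip": 0.75,"x": 20,"y": -3.8,"z": 0,"roll": 0},
    {"grip": 0.75,"x": 20,"y": -3.8,"z": 0,"roll": 0},
    {"grip": 0.75,"x": 20,"y": -3.8,"z": 0,"roll": 0},
    {"grip": 0.75,"x": 20,"y": -3.8,"z": 0,"roll": 0}
  ]
}}

```text
clock: 26.7
tcp_pos: [0.6355, 0.2155, 0.1116]
orientation: [-0.001, 0.767, 0.641, -0.001]
wrist_force: [0.1, -0.3, -0.6]
finger_gap: 0.0324
grip_force: 46.0
```

Emit:
{"op": "servo_tool", "data": {
  "increments": [
    {"grip": 0.75,"x": 17,"y": -3.8,"z": 0,"roll": 0},
    {"grip": 0.75,"x": 0,"y": 0,"z": 8,"roll": 0},
    {"grip": 0.75,"x": 0,"y": 0,"z": 15,"roll": 0},
    {"grip": 0.75,"x": 0,"y": 0,"z": 17,"roll": 0},
    {"grip": 0.75,"x": 0,"y": 0,"z": 10,"roll": 0}
  ]
}}

```text
clock: 27.12
tcp_pos: [0.634, 0.2313, 0.0599]
orientation: [-0.001, 0.767, 0.641, -0.002]
wrist_force: [-1.1, 0.4, -1.9]
finger_gap: 0.0328
grip_force: 46.0
```

Emit:
{"op": "servo_tool", "data": {
  "increments": [
    {"grip": 0.75,"x": 0,"y": 0,"z": 5,"roll": 0},
    {"grip": 0.75,"x": 0,"y": 0,"z": 0,"roll": 0},
    {"grip": 0.75,"x": 0,"y": 0,"z": 0,"roll": 0}
  ]
}}

```text
clock: 27.37
tcp_pos: [0.6356, 0.2316, 0.0579]
orientation: [-0.0, 0.767, 0.641, -0.0]
wrist_force: [0.3, -0.6, 0.3]
finger_gap: 0.0326
grip_force: 46.0
```

```bash
python3 -c "
from h import *
im=snap('scene','s7');crop(im,220,265,340,384,5,'c11')"; python3 go.py 636.3 231.9 28.3 79.8
```

```text
t 27.42 pos [636.1 231.8  58.6] phi 79.76 tilt [0.0002 0.0002] gap 33.2 gf 46.0 F [-0.3 -0.  -1.4] q6 1.98
-> (636.3, 231.9, 28.3, 79.8): in frame phi=79.8: x 0.1 y 0.2 z 30.3 roll -0.04
-> (636.3, 231.9, 28.3, 79.8): in frame phi=79.8: x 0.1 y 0.2 z 30.3 roll -0.04
```

View pics/c11.png

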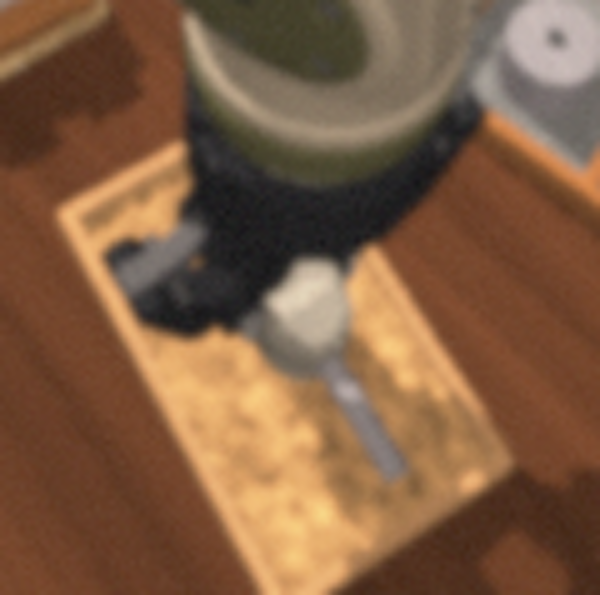

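The casting hangs level over the cork tray, with the stud tip at about (397,470). Check its distance from the TCP, which should be 72 mm.

```bash
python3 - <<'E'
from h import *
f=lambda U,V,z:px2w("scene",220+U/5-.4,265+V/5-.4,z)[:2]*1000
c,s=np.cos(np.radians(-10.2)),np.sin(np.radians(-10.2))
def loc(p,o): d=p-np.array(o); return np.round([c*d[0]+s*d[1],-s*d[0]+c*d[1]],1)
print(loc(f(396,470,.0573),[636.1,231.8]))
for q in[(513,463),(62,212)]: print("tray",loc(f(*q,.016),[636.3,231.9]))
E
```

```text
[ 0.5 70.3]
tray [-47.   83.6]
tray [ 49.8 -79.8]
```

Emit:
{"op": "servo_tool", "data": {
  "increments": [
    {"grip": 0.75,"x": 0,"y": 0,"z": 9,"roll": 0},
    {"grip": 0.75,"x": 0,"y": 0,"z": 9,"roll": 0},
    {"grip": 0.75,"x": 0,"y": 0,"z": 6,"roll": 0},
    {"grip": 0.75,"x": 0,"y": 0,"z": 2,"roll": 0},
    {"grip": 0.75,"x": 0,"y": 0,"z": 0,"roll": 0}
  ]
}}

```text
clock: 27.83
tcp_pos: [0.6348, 0.2318, 0.0309]
orientation: [-0.0, 0.767, 0.641, -0.001]
wrist_force: [-0.2, -1.1, -1.7]
finger_gap: 0.0325
grip_force: 46.0
```

```bash
python3 go.py 636.3 231.9 28.3 79.8
```

```text
t 27.83 pos [634.8 231.8  30.9] phi 79.79 tilt [-0.0004 -0.001 ] gap 32.5 gf 46.0 F [-0.2 -1.1 -1.7] q6 1.98
-> (636.3, 231.9, 28.3, 79.8): in frame phi=79.8: x 0.3 y 1.5 z 2.6 roll -0.01
-> (636.3, 231.9, 28.3, 79.8): in frame phi=79.8: x 0.3 y 1.5 z 2.6 roll -0.01
```

Both views suggest the oval's centre lies about 2–3 mm to -y of the TCP, so I'll shift by +2 mm along its length.

Emit:
{"op": "servo_tool", "data": {
  "increments": [
    {"grip": 0.75,"x": 2,"y": 0.5,"z": 0,"roll": 0},
    {"grip": 0.75,"x": 0,"y": 0,"z": 0.6,"roll": 0},
    {"grip": 0.75,"x": 0,"y": 0,"z": 0.6,"roll": 0},
    {"grip": 0.75,"x": 0,"y": 0,"z": 0,"roll": 0}
  ]
}}

```text
clock: 28.17
tcp_pos: [0.6367, 0.234, 0.0312]
orientation: [0.0, 0.767, 0.641, 0.0]
wrist_force: [-0.5, 0.2, -1.4]
finger_gap: 0.0322
grip_force: 46.0
```

Emit:
{"op": "servo_tool", "data": {
  "increments": [
    {"grip": 0.75,"x": 0,"y": 0,"z": 0.5,"roll": 0},
    {"grip": 0.75,"x": 0,"y": 0,"z": 0.5,"roll": 0},
    {"grip": 0.75,"x": 0,"y": 0,"z": 0,"roll": 0}
  ]
}}

```text
clock: 28.42
tcp_pos: [0.6365, 0.2339, 0.0299]
orientation: [0.0, 0.767, 0.641, -0.0]
wrist_force: [0.1, -0.2, -2.0]
finger_gap: 0.0327
grip_force: 46.0
```

```bash
python3 go.py 636.3 233.9 28.3 79.8
```

```text
t 28.42 pos [636.5 233.9  29.9] phi 79.78 tilt [ 0.     -0.0001] gap 32.7 gf 46.0 F [ 0.1 -0.2 -2. ] q6 1.98
-> (636.3, 233.9, 28.3, 79.8): in frame phi=79.8: x -0.0 y -0.2 z 1.6 roll -0.02
-> (636.3, 233.9, 28.3, 79.8): in frame phi=79.8: x -0.0 y -0.2 z 1.6 roll -0.02
```

Emit:
{"op": "servo_tool", "data": {
  "increments": [
    {"grip": 0.75,"x": 0,"y": 0,"z": 0.6,"roll": 0},
    {"grip": 0.75,"x": 0,"y": 0,"z": 0.6,"roll": 0},
    {"grip": 0.75,"x": 0,"y": 0,"z": 0,"roll": 0}
  ]
}}

```text
clock: 28.67
tcp_pos: [0.6365, 0.2339, 0.0286]
orientation: [0.0, 0.767, 0.641, -0.0]
wrist_force: [-0.2, 0.2, -2.7]
finger_gap: 0.0329
grip_force: 46.0
```

Emit:
{"op": "servo_tool", "data": {
  "increments": [
    {"grip": 0.75,"x": 0,"y": 0,"z": 0.5,"roll": 0},
    {"grip": 0.75,"x": 0,"y": 0,"z": 0,"roll": 0},
    {"grip": 0.75,"x": 0,"y": 0,"z": 0,"roll": 0}
  ]
}}

```text
clock: 28.92
tcp_pos: [0.6365, 0.2339, 0.0284]
orientation: [0.0, 0.767, 0.641, -0.0]
wrist_force: [-0.5, 0.0, 0.1]
finger_gap: 0.0327
grip_force: 46.1
```

Emit:
{"op": "servo_tool", "data": {
  "increments": [
    {"grip": 0.59,"x": 0,"y": 0,"z": 0,"roll": 0},
    {"grip": 0.55,"x": 0,"y": 0,"z": 0,"roll": 0},
    {"grip": 0.5,"x": 0,"y": 0,"z": 0,"roll": 0},
    {"grip": 0.42,"x": 0,"y": 0,"z": 0,"roll": 0},
    {"grip": 0.4,"x": 0,"y": 0,"z": 0,"roll": 0}
  ]
}}

```text
clock: 29.33
tcp_pos: [0.6367, 0.2339, 0.0283]
orientation: [0.0, 0.767, 0.641, 0.0]
wrist_force: [-0.9, 0.0, 0.0]
finger_gap: 0.0511
grip_force: 0.0
```

Emit:
{"op": "servo_tool", "data": {
  "increments": [
    {"grip": 0.4,"x": 0,"y": 0,"z": -8,"roll": 0},
    {"grip": 0.4,"x": 0,"y": 0,"z": -16,"roll": 0},
    {"grip": 0.4,"x": 0,"y": 0,"z": -30,"roll": 0},
    {"grip": 0.4,"x": 0,"y": 0,"z": -35,"roll": 0},
    {"grip": 0.4,"x": 0,"y": 0,"z": -35,"roll": 0}
  ]
}}

```text
clock: 29.75
tcp_pos: [0.6359, 0.2338, 0.1535]
orientation: [-0.0, 0.767, 0.641, -0.001]
wrist_force: [0.5, 0.5, -0.2]
finger_gap: 0.0514
grip_force: 0.0
```

Emit:
{"op": "servo_tool", "data": {
  "increments": [
    {"grip": 0.4,"x": -30,"y": -9,"z": -5,"roll": 0},
    {"grip": 0.4,"x": -30,"y": -9,"z": -5,"roll": 0},
    {"grip": 0.4,"x": -30,"y": -9,"z": -5,"roll": 0},
    {"grip": 0.4,"x": -30,"y": -9,"z": -5,"roll": 0},
    {"grip": 0.4,"x": -30,"y": -9,"z": -5,"roll": 0}
  ]
}}

```text
clock: 30.17
tcp_pos: [0.5649, 0.0933, 0.1783]
orientation: [0.0, 0.767, 0.642, 0.0]
wrist_force: [-0.3, -0.9, 0.4]
finger_gap: 0.051
grip_force: 0.0
```

Emit:
{"op": "servo_tool", "data": {
  "increments": [
    {"grip": 0.4,"x": -30,"y": -9,"z": -5,"roll": 0},
    {"grip": 0.4,"x": -30,"y": -9,"z": -5,"roll": 0},
    {"grip": 0.4,"x": -30,"y": -9,"z": -5,"roll": 0},
    {"grip": 0.4,"x": -30,"y": -9,"z": -5,"roll": 0},
    {"grip": 0.4,"x": -30,"y": -9,"z": -5,"roll": 0}
  ]
}}

```text
clock: 30.58
tcp_pos: [0.4939, -0.0465, 0.2034]
orientation: [0.001, 0.767, 0.641, 0.0]
wrist_force: [0.7, -1.1, 0.7]
finger_gap: 0.0515
grip_force: 0.0
```

Emit:
{"op": "servo_tool", "data": {
  "increments": [
    {"grip": 0.4,"x": -30,"y": -9,"z": 0,"roll": 0},
    {"grip": 0.4,"x": -30,"y": -9,"z": 0,"roll": 0},
    {"grip": 0.4,"x": -30,"y": -9,"z": 0,"roll": 0},
    {"grip": 0.4,"x": -30,"y": -9,"z": 0,"roll": 0},
    {"grip": 0.4,"x": -30,"y": -9,"z": 0,"roll": 0}
  ]
}}

```text
clock: 31.0
tcp_pos: [0.4231, -0.1862, 0.2032]
orientation: [0.001, 0.767, 0.641, 0.0]
wrist_force: [1.1, 0.6, -0.2]
finger_gap: 0.0514
grip_force: 0.0
```

Emit:
{"op": "servo_tool", "data": {
  "increments": [
    {"grip": 0.4,"x": -20,"y": -3,"z": 0,"roll": 0},
    {"grip": 0.4,"x": -20,"y": -3,"z": 0,"roll": 0},
    {"grip": 0.4,"x": 0,"y": 0,"z": 0,"roll": 0},
    {"grip": 0.4,"x": 0,"y": 0,"z": 0,"roll": 0}
  ]
}}

```text
clock: 31.33
tcp_pos: [0.4106, -0.2241, 0.2029]
orientation: [0.0, 0.768, 0.64, 0.0]
wrist_force: [-0.0, 1.0, -0.2]
finger_gap: 0.0513
grip_force: 0.0
```

```bash
python3 -c "
from h import *
im=snap('top','t8');crop(im,125,105,285,245,4.2857,'c12')"; python3 go.py
```

```text
t 31.38 pos [ 410.8 -223.3  202.8] phi 79.72 tilt [0.0002 0.0002] gap 51.7 gf 0.0 F [-0.8  0.1  0.1] q6 1.08
```

View pics/c12.png

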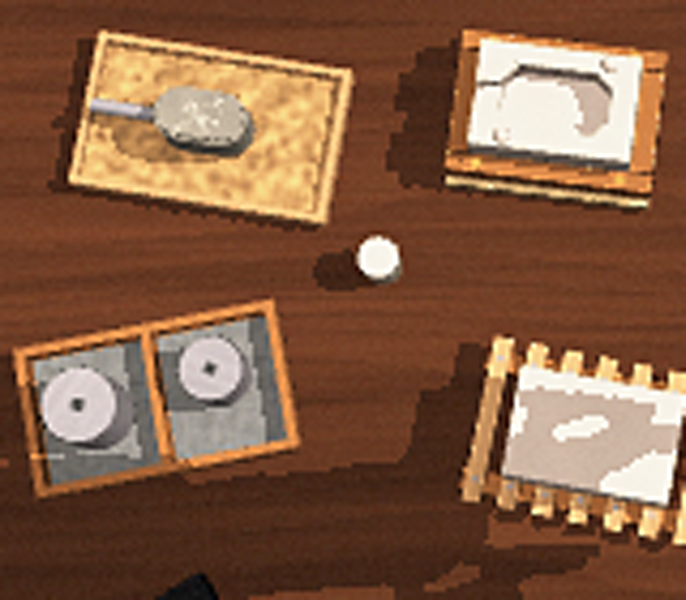

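Everything is in place in this view: the oval spans about U 155–250, the stud tip is at (90,103), and the upper half's corners are (520,365), (672,505) and (503,483). Check the numbers.

```bash
python3 - <<'E'
from m import *
k=4.2857
c=lambda U,V:("top",125+U/k-.38,105+V/k-.38)
fit("tray",.1,.164,.016,[(i,c(*q)) for i,q in enumerate([(100,32),(353,71),(325,225),(68,184)])])
fit("upper",.066,.1,.062,[(0,c(520,365)),(2,c(672,505)),(3,c(503,483))])
C,S=np.cos(np.radians(-10.2)),np.sin(np.radians(-10.2))
for n,q,z in[("stud",(90,103),.027),("Lend",(154,110),.035),("Rend",(250,125),.042),("topL",(158,110),.045),("topR",(247,122),.045)]:
    d=px2w(*c(*q),z)[:2]*1000-[636.3,231.9]; print(n,np.round([C*d[0]+S*d[1],-S*d[0]+C*d[1]],1))
E
```

```text
tray [635.9 232.1] yaw -10.34 res [ 0.   0.2 -0.2  0.2 -0.2 -0.2  0.3 -0.1]
upper [429.4  -6.7] yaw -9.49 res [ 0.1  1.2 -0.2 -0.1  0.1 -0.8]
stud [ 0.6 75.9]
Lend [ 0.5 32.8]
Rend [ -1.4 -29.8]
topL [-1.6 27.5]
topR [ -0.5 -28.3]
```

```bash
python3 -c "
from h import *
im=cv2.imread('pics/t8.png')[:,:,::-1];crop(im,137,108,212,160,10,'c13')"
```

```text
(no output)
```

View pics/c13.png

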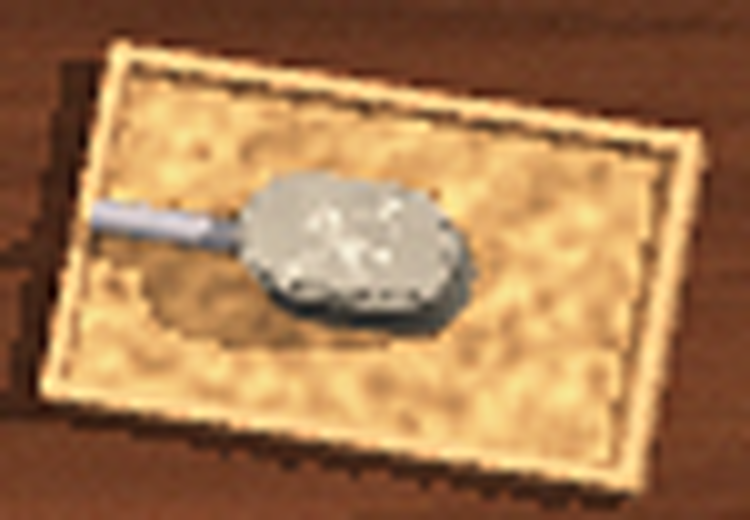

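The oval's upper outline runs from (240,235) to (464,262), its right foot is at about 475, and the stud tip is at (92,216).

```bash
python3 - <<'E'
from m import *
c=lambda U,V:("top",137+(U+.5)/10-.5,108+(V+.5)/10-.5)
C,S=np.cos(np.radians(-10.2)),np.sin(np.radians(-10.2))
for n,q,z in[("stud",(92,216),.028),("L",(240,232),.042),("R",(464,265),.042),("Rfoot",(475,285),.013),("rimL",(82,215),.016),("rimR",(672,320),.016)]:
    d=px2w(*c(*q),z)[:2]*1000-[636.2,232]; print(n,np.round([C*d[0]+S*d[1],-S*d[0]+C*d[1]],1))
E
```

```text
stud [-0.8 74.9]
L [-2.4 30.5]
R [ -2. -30.]
Rfoot [  0.2 -27.4]
rimL [ 2.  81.5]
rimR [ -1.8 -82.7]
```

The oval's centre is within about 1–3 mm of the tray's middle and everything else is in place, so I'll hand in.

```bash
python3 -c "
from workcell import env
print(env.hand_in())"
```

```text
the job is handed in; nothing more can be done
None
```

The job is handed in at about 31 s, with no result reported: the weight is in the empty bay, the board square on the pile, the upper half on the drying rack within about 2 mm of its middle, the casting in the cork tray about 1–3 mm from its middle, and nothing was moved at the jar, though I took no last picture of it.

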